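# Close and weight down a cored split mould for a resin pour

## Robot

A 6-joint arm with a two-finger parallel gripper is mounted at the origin on a cart in front of the work surface, level with it; the furniture and walls round the work are solid. World frame = base frame: x ahead of the robot, y to its left, z up, the work surface at z = 0. Lengths are in m, angles in rad, forces in N, time in s.
With the tool pointing down it reaches from about 0.225 to 0.725 m from the base axis. Payload 3.1 kg.
Tool frame: the origin (TCP) lies at the very end of the fingers, on their centre line; the grasp point (between the pads) lies 19 mm behind it (bot.tcp_to_grasp is the distance from the TCP to the grasp point, in m); z points along the fingers, y is the line along which they close (so a half turn about z gives the same grasp; the last joint's range is limited). The gripper opens to 85 mm and grips with 20 to 120 N. Pads are 22 mm wide; open, the fingers measure 114 mm over their backs; the gripper's body (76 mm by 85 mm) begins 54 mm behind the grasp point. The pads swing forward as they close: fully open they stand 13 mm farther back than shut.
Start: joints at [-1.372, 0.048, 0.099, 1.622, 0, 1.443], TCP at [0.169, -0.497, 0.231] pointing down, gripper open.
Joint ranges: [-2.91, 2.91], [-0.99, 1.94], [-1.21, 1.42], [-2.12, 2.29], [-1.49, 1.47], [-3.14, 3.14]. Speed limits (rad/s): [2.79, 2.79, 3.14, 3.14, 3.14, 3.14].

## Interface

Orientations are given as a rotation vector (axis times angle).
In Python, from rig import bot, viewer gives the robot as it stands.
- The arm moves only by the tool play_rows, never from a script. Its argument "targets" is a list of rows, each a list of 3 entries, a list of its own where there are three numbers: the shift along the world's x, y, z each as a share of 0.6 m, from -1 to 1, then the turn, a rotation vector about the world's x, y, z each as a share of 30 degrees, from -1 to 1, then the opening, from 0 (shut) to 1 (fully open). A call has 1 to 12 rows; each row is the pose to reach, as a shift and turn from the pose commanded when the call began; what a row does not reach only later rows make up. A row lasts 1/12 s, in which the tool goes at most 41.7 mm and 7.16 degrees, less where a joint would pass 70% of its speed; a pose out of reach is approached as far as the arm can. A call with a number of a shift or a turn outside -1 to 1 is refused whole. A call with a gripper value outside its range is refused whole. The fingers move at their own pace and stop on an object; "newtons" is the grip in N (left out, the last holds). Time passes only in rows, so rows that repeat a pose let the fingers close. It gives the time, the measured TCP pose, the force, the opening and the grip force at its end, in the units of the state.
- bot.read_state(): the state, without advancing time (a new reading comes with each control period).
- viewer.snapshot(name): name is "side" or "top" or "wrist"; returns the picture (400x640x3 uint8, red, green, blue); there is no depth.
- viewer.camera_model(name): a dict with "fx", "fy", "cx", "cy" (pixels), "dist_coeffs" ([k1, k2, p1, p2, k3] as OpenCV has them; the pictures are not rectified), "R" (3x3) and "t" (3): a world point X has camera coordinates R X + t; the wrist camera has in their place "T_tool_cam" (4x4, takes a point from camera to tool coordinates, whose origin is the TCP and whose axes are the flange's). Camera axes: x right, y down, z forward; pixel columns grow to the right and rows downward; lengths in m; the calibration is good to about 2 mm. A picture is of the moment at which its call begins: read the wrist's pose just before it. camera_model takes no time and is no camera call.
- bot.hand_in(): hands the job in; it is judged then, once.
Trained networks look in the newest picture that a camera, given by its name, has taken for a name from the list of things; names that differ only in an ending like _2 or _b are one class to them, and where a whole thing is asked for, a point or a joint stands for the part that bears it (a point fixed in the world has none). Each returns a list of dicts, best first, with "p" (0 to 1); they miss things now and then, are a little off and sometimes report something else, mostly with a low value. They report only what shows in the picture. A call takes as long as a camera call.
- viewer.boxes_of(label, camera): "xyz" ([x, y, z] in m, in world coordinates, good to about 4 mm: the middle of the surface that is visible of it).
The state is a dict: "time": time; "joint_pos": joint angles; "qd": joint speeds; "joint_efforts": joint torques, N m; "eef_pos": TCP position; "tcp_rot": TCP orientation; "force": force on the tool from outside, world axes, zero at the start; "torque": the same for the moment, N m; "opening": finger opening in m; "grip_force": force on a finger pad.
Only numpy, scipy, OpenCV 4.12 (cv2) and the standard library are available. Lean on these libraries where they do the work, as an engineer would, in place of code of your own. Each camera call takes 0.05 s, during which the arm holds its last target. There are 200 camera calls.

## Task

Get the split mould ready for a resin pour: lay the brass core bar in the two V-grooves of the lower half so that it sticks out about evenly at both ends, then close the upper half over it, fully down on its two register pins. Stand the orange pouring cup, wide end up, in the round recess in the middle of the upper half, and set the two steel weights flat on the upper half, one on each side of the cup towards the two ends of the mould, to hold it shut. Leave the white mixing cup and the blue cap standing where they are.

Things in the scene. Friction and masses are not known exactly. Their poses are not given: they have to be found in the camera images.
- mould_lower: Lower mould half, fixed: brown block 96 (x) x 150 (y) x 34 mm high; origin: centre of its underside. Open on top: middle cavity 46 mm wide, 24 deep, and at each end (|y| 45-75) a V-groove along y, 25 mm wide, where the core bar rests with its axis at x = 0, z = 34 mm, level with the top face. Conical brass pins, 17 mm wide, 14 high, stand on the top at (x, y) = (33, 60) and (-33, -60) mm.
- mould_upper_c (a point): Upper half, loose, right way up: tan block 96 (x) x 150 (y) x 32 mm, 0.4 kg; point: its centre, 16 mm up. Waist 60 mm wide for |y| < 24: grip across x. 20 mm through holes at (33, 60), (-33, -60) mm take the pins; fits either way round. Top: centre recess 42 mm wide, 8 deep, with a pour hole; flat elsewhere. Hollow under, clears the core bar. Closed: point 50 mm above lower half's origin.
- core_bar_c (a point): Core bar: smooth round brass bar, 18 mm diameter, 180 mm long (along y), a dark ring near each end, about 0.15 kg, lying on the bench; point: its centre, 9 mm above the bench. Ends alike. It is 30 mm longer than the mould: 15 mm stick out at each end when centred.
- pour_cup_c (a point): Pouring cup: orange open sleeve 46 mm high, standing wide end up: 50 mm across over its upper 28 mm (grip there), tapering to a foot 34 mm across; about 40 g. Point: its centre, 23 mm above the foot; z along its axis. Seated in the recess, this point is 31 mm above the upper half's centre.
- weight_a_c (a point): Steel weight: dark steel block 40 x 40 mm, 34 mm high, with a small drilled hole in the middle of its top, about 0.42 kg; this point is its centre, 17 mm above its underside, x and y along its sides. Alike with the other weight; either may go to either side.
- weight_b_c (a point): The other steel weight, the same: 40 x 40 x 34 mm, this point at its centre.
- mixing_cup_c (a point): White mixing cup with amber resin in it, a bystander: 65 mm across, 62 mm high, very light, standing loose on the bench; this point is at its centre, 31 mm up. To be left where it stands.
- blue_cap_c (a point): Blue plastic cap, open upward, a bystander: 57 mm across, 46 mm high, very light, standing loose on the bench; this point is at its centre, 23 mm up. To be left where it stands.

How it is judged:
On the way, in this order (a step that is already met when the one before it is completed fails the run):
1. the core bar lies in both V-grooves of the lower half, about centred (x of core_bar_c in the frame of mould_lower between -0.005 and 0.005 m and y of core_bar_c in the frame of mould_lower between -0.012 and 0.012 m and z of core_bar_c in the frame of mould_lower between 0.03 and 0.038 m and angle between the y axis of core_bar_c and the y axis of mould_lower, either way round below 0.06 rad), for 0.2 s.
2. the upper half is fully closed over the core on both register pins (all of step 1 and x of mould_upper_c in the frame of mould_lower between -0.005 and 0.005 m and y of mould_upper_c in the frame of mould_lower between -0.005 and 0.005 m and z of mould_upper_c in the frame of mould_lower between 0.047 and 0.0535 m and angle between mould_upper_c's own z axis and vertical below 0.05 rad), for 0.2 s.
At the end, for the whole second after the job is handed in: Core bar in both V-grooves (5 mm sideways, 12 mm lengthwise); upper half fully down on the lower half (5 mm, height 3 mm); pouring cup upright in the recess (6 mm, height 3 mm); a weight flat on top on each side of it, centre 35 to 75 mm from the middle, within 25 mm of the centre line (all of step 2 and z of pour_cup_c in the frame of mould_upper_c between 0.028 and 0.0345 m and horizontal distance between pour_cup_c and mould_upper_c below 0.006 m and angle between pour_cup_c's own z axis and vertical below 0.08 rad and ((x of weight_a_c in the frame of mould_upper_c between -0.025 and 0.025 m and y of weight_a_c in the frame of mould_upper_c between 0.035 and 0.075 m and z of weight_a_c in the frame of mould_upper_c between 0.029 and 0.037 m and angle between each of weight_a_c, weight_b_c's own z axis and vertical below 0.08 rad and x of weight_b_c in the frame of mould_upper_c between -0.025 and 0.025 m and y of weight_b_c in the frame of mould_upper_c between -0.075 and -0.035 m and z of weight_b_c in the frame of mould_upper_c between 0.029 and 0.037 m) or (x of weight_a_c in the frame of mould_upper_c between -0.025 and 0.025 m and y of weight_a_c in the frame of mould_upper_c between -0.075 and -0.035 m and z of weight_a_c in the frame of mould_upper_c between 0.029 and 0.037 m and angle between each of weight_a_c, weight_b_c's own z axis and vertical below 0.08 rad and x of weight_b_c in the frame of mould_upper_c between -0.025 and 0.025 m and y of weight_b_c in the frame of mould_upper_c between 0.035 and 0.075 m and z of weight_b_c in the frame of mould_upper_c between 0.029 and 0.037 m))); the robot touches nothing.
It fails at once if the white mixing cup is moved by more than 40 mm or tipped (distance of mixing_cup_c from where it was at the start of the episode above 0.04 m or angle between mixing_cup_c's own z axis and vertical above 0.6 rad).
It fails at once if the blue cap is moved by more than 40 mm or tipped (distance of blue_cap_c from where it was at the start of the episode above 0.04 m or angle between blue_cap_c's own z axis and vertical above 0.6 rad).
It also fails if it takes over 115 s, if anything falls off the work surface, if the arm or the gripper's body presses on something with over 40 N, if the wrist force passes 120 N, or if a joint passes its speed limit or range.

## Working session

There is one attempt and no reset: what is moved stays moved. The work goes in short steps, Python scripts to look and compute and a tool call to move; the robot and the scene stay as the last step left them, time stands still between calls to the robot, and variables do not carry over. Pictures are saved under pics/ and viewed, at most 14 in all, crops included, and the job is handed in when it is done.

Besides the shell and the picture viewer there is one more tool, called after ">>>" as name([rows], argument=value, ...), one row to a line, values as JSON. play_rows: Moves the arm, as the interface text tells. Shift numbers are shares of 0.6 m and turn numbers shares of 30 degrees, none past 1 either way. Its arguments: {"type":"object","properties":{"targets":{"type":"array","items":{"type":"array"}},"newtons":{"type":"number"}},"required":["targets"]}

```bash
mkdir -p pics; ls
python3 - <<'E'
from rig import bot, viewer
import cv2, numpy as np
s=bot.read_state(); print({k:np.round(v,3).tolist() for k,v in s.items()})
for c in("top","side"):
    cv2.imwrite(f"pics/{c}0.png",viewer.snapshot(c)[:,:,::-1])
    for l in("mould_lower","mould_upper_c","core_bar_c","pour_cup_c","weight_a_c","mixing_cup_c","blue_cap_c"):
        print(c,l,[(np.round(d["xyz"],3).tolist(),round(d["p"],2)) for d in viewer.boxes_of(l,c)[:4]])
E
```

```text
pics
{'time': 0.0, 'joint_pos': [-1.372, 0.049, 0.098, 1.622, 0.0, 1.443], 'qd': [0.001, -0.003, -0.0, -0.002, -0.0, 0.0], 'joint_efforts': [-0.0, -33.878, 32.001, 0.02, -0.0, -0.0], 'eef_pos': [0.168, -0.497, 0.23], 'tcp_rot': [-3.097, -0.511, 0.0], 'force': [0.124, 0.421, -0.562], 'torque': [-0.003, -0.026, 0.002], 'grip_force': 0.0, 'opening': 0.085}
top mould_lower [([0.606, 0.208, 0.034], 0.57)]
top mould_upper_c [([0.376, 0.26, 0.029], 0.75)]
top core_bar_c [([0.511, 0.045, 0.015], 0.61)]
top pour_cup_c [([0.46, 0.164, 0.023], 0.77)]
top weight_a_c [([0.507, 0.341, 0.035], 0.84)]
top mixing_cup_c [([0.669, 0.094, 0.024], 0.59)]
top blue_cap_c [([0.427, 0.396, 0.005], 0.66)]
side mould_lower [([0.604, 0.199, 0.026], 0.8)]
side mould_upper_c [([0.371, 0.246, 0.03], 0.65)]
side core_bar_c [([0.51, 0.038, 0.012], 0.57)]
side pour_cup_c [([0.455, 0.154, 0.035], 0.68)]
side weight_a_c [([0.506, 0.333, 0.032], 0.57)]
side mixing_cup_c [([0.66, 0.091, 0.043], 0.8)]
side blue_cap_c [([0.421, 0.375, 0.028], 0.74)]
```

View pics/top0.png

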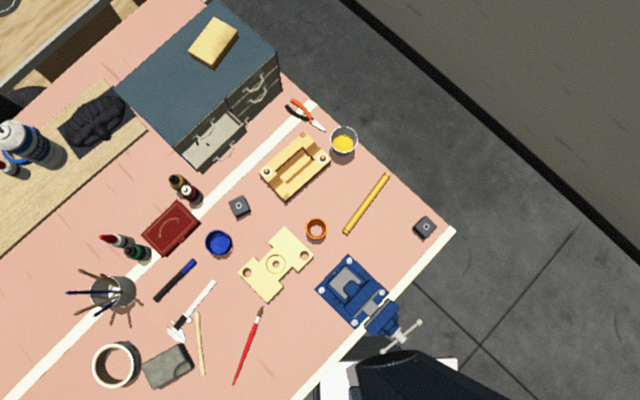

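View pics/side0.png

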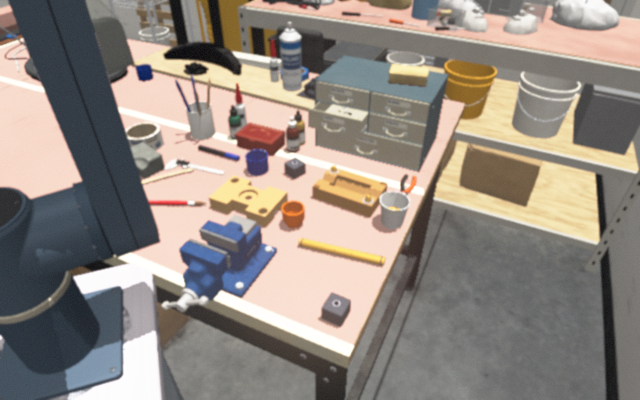

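The top view shows the lower mould at (296,167), the upper half at (276,264), the bar from (346,232) to (387,176), and the pour cup at (316,229). The weights are at (239,206) and (424,227), the white cup at (343,140) and the blue cap at (219,243). The side view agrees.

```bash
cat > h.py <<'E'
from rig import bot, viewer
import cv2, numpy as np
from scipy.spatial.transform import Rotation as Rn
def cam(name):
    m=viewer.camera_model(name)
    K=np.array([[m["fx"],0,m["cx"]],[0,m["fy"],m["cy"]],[0,0,1]]); D=np.array(m["dist_coeffs"],float)
    if name=="wrist":
        s=bot.read_state(); T=np.eye(4); T[:3,:3]=Rn.from_rotvec(s["tcp_rot"]).as_matrix(); T[:3,3]=s["eef_pos"]
        W=np.linalg.inv(T@np.array(m["T_tool_cam"])); return K,D,W[:3,:3],W[:3,3]
    return K,D,np.array(m["R"]),np.array(m["t"])
def back(c,px,z):
    K,D,R,t=c
    n=cv2.undistortPoints(np.array([px],float).reshape(-1,1,2),K,D).reshape(-1,2)
    d=np.c_[n,np.ones(len(n))]@R; o=-R.T@t
    return o+d*((np.broadcast_to(z,len(n))-o[2])/d[:,2])[:,None]
def proj(c,X):
    K,D,R,t=c; return cv2.projectPoints(np.array(X,float).reshape(-1,1,3),cv2.Rodrigues(R)[0],t,K,D)[0].reshape(-1,2)
def snap(name,f):
    c=cam(name); im=viewer.snapshot(name); cv2.imwrite("pics/"+f,im[:,:,::-1]); np.savez("pics/"+f+".npz",*c); return c,im
def load(f):
    z=np.load("pics/"+f+".npz"); return [z["arr_%d"%i] for i in range(4)]
E
python3 - <<'E'
from h import *
c=cam("top"); r=lambda px,z:np.round(back(c,px,z),3).tolist()
print("lower pins",r([(322,157),(267,174)],.044))
print("upper holes",r([(303,256),(250,271)],.032),"recess",r([(276,264)],.024))
print("bar",r([(346,233),(387,175)],.018)); print("cup",r([(316,229)],.046)); print("weights",r([(239,205),(425,226)],.034))
print("wh,blue",r([(343,133)],.062),r([(219,239)],.046)); print("vise",r([(345,275)],.1))
print(viewer.camera_model("wrist"))
E
```

```text
lower pins [[0.621, 0.145, 0.044], [0.581, 0.275, 0.044]]
upper holes [[0.389, 0.193, 0.032], [0.357, 0.314, 0.032]] recess [[0.372, 0.255, 0.024]]
bar [[0.442, 0.091, 0.018], [0.581, -0.012, 0.018]]
cup [[0.449, 0.162, 0.046]]
weights [[0.51, 0.341, 0.034], [0.453, -0.093, 0.034]]
wh,blue [[0.673, 0.094, 0.062]] [[0.43, 0.384, 0.046]]
vise [[0.343, 0.102, 0.1]]
{'fx': 351.48308415094033, 'fy': 351.48308415094033, 'cx': 324.68140657012776, 'cy': 198.13426299855945, 'dist_coeffs': array([-0.07324083,  0.        ,  0.        ,  0.        ,  0.        ]), 'T_tool_cam': array([[-9.13605266e-04, -9.63929948e-01, -2.66154505e-01,
         6.73374692e-02],
       [ 9.99998940e-01, -1.18242820e-03,  8.49783326e-04,
         1.23765888e-03],
       [-1.13384019e-03, -2.66153446e-01,  9.63930006e-01,
        -1.42549225e-01],
       [ 0.00000000e+00,  0.00000000e+00,  0.00000000e+00,
         1.00000000e+00]])}
```

>>> play_rows([
  [[0.333,0.5,0.15],[0,0,0],1],
  [[0.333,0.5,0.15],[0,0,0],1],
  [[0.333,0.5,0.15],[0,0,0],1],
  [[0.333,0.5,0.15],[0,0,0],1],
  [[0.333,0.5,0.15],[0,0,0],1],
  [[0.333,0.5,0.15],[0,0,0],1],
  [[0.333,0.5,0.15],[0,0,0],1],
  [[0.333,0.5,0.15],[0,0,0],1],
  [[0.333,0.5,0.15],[0,0,0],1],
])

```text
time: 1.55
eef_pos: [0.3691, -0.1952, 0.3223]
tcp_rot: [3.099, 0.511, 0.002]
force: [0.3, -1.3, 0.0]
opening: 0.0853
grip_force: 0.0
```

>>> play_rows([
  [[0.25,0.583,0],[0,0,0],1],
  [[0.25,0.583,0],[0,0,0],1],
  [[0.25,0.583,0],[0,0,0],1],
  [[0.25,0.583,0],[0,0,0],1],
  [[0.25,0.583,0],[0,0,0],1],
  [[0.25,0.583,0],[0,0,0],1],
  [[0.25,0.583,0],[0,0,0],1],
  [[0.25,0.583,0],[0,0,0],1],
  [[0.25,0.583,0],[0,0,0],1],
  [[0.25,0.583,0],[0,0,0],1],
  [[0.25,0.583,0],[0,0,0],1],
  [[0.25,0.583,0],[0,0,0],1],
])

```text
time: 2.55
eef_pos: [0.5181, 0.1525, 0.3211]
tcp_rot: [3.099, 0.513, -0.002]
force: [-0.0, -0.2, 0.0]
opening: 0.0848
grip_force: 0.0
```

Run:
```python
from h import *
c,im=snap("wrist","w1.png"); s=bot.read_state(); print(s["eef_pos"],s["tcp_rot"],s["joint_pos"])
```

```text
[0.5180144  0.15177563 0.32150929] [ 3.09919241e+00  5.10255130e-01 -5.20831912e-04] [ 1.61160221e-01  1.33446411e-01  3.73097075e-01  1.81077727e+00
 -6.77184802e-04  2.97639814e+00]
```

View pics/w1.png

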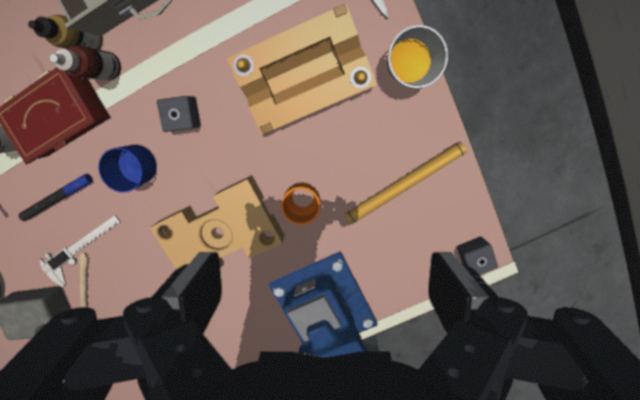

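In the wrist view, the lower mould's pins are at (244,65) and (361,77). The upper half's holes are at (165,232) and (266,238), with the recess at (216,234). The bar runs from (352,217) to (465,150), the cup rim is at (302,203), and the weights are at (174,114) and (482,261). I'll fit models to these and check with an overlay.

```bash
cat >> h.py <<'E'
def pose2(c,px,z,loc):
    "2D rigid pose from pixels at heights z with local xy loc -> x,y,yaw"
    W=back(c,px,z)[:,:2]; L=np.array(loc,float)
    a,b=L-L.mean(0),W-W.mean(0); th=np.arctan2((a[:,0]*b[:,1]-a[:,1]*b[:,0]).sum(),(a*b).sum())
    R=np.array([[np.cos(th),-np.sin(th)],[np.sin(th),np.cos(th)]]); t=W.mean(0)-R@L.mean(0)
    return t[0],t[1],th,np.linalg.norm(W-(L@R.T+t),axis=1).round(4)
def w3(p,X):
    X=np.array(X,float); cs,sn=np.cos(p[2]),np.sin(p[2]); return np.c_[p[0]+cs*X[:,0]-sn*X[:,1],p[1]+sn*X[:,0]+cs*X[:,1],X[:,2]]
def rect(w,l,z): return [[sx*w/2,sy*l/2,z] for sx,sy in((1,1),(-1,1),(-1,-1),(1,-1))]
def circ(x,y,r,z): return [[x+r*np.cos(a),y+r*np.sin(a),z] for a in np.linspace(0,6.28,24)]
def overlay(c,im,items,f,crop,k):
    v=cv2.resize(im[crop[1]:crop[3],crop[0]:crop[2],::-1],None,fx=k,fy=k,interpolation=cv2.INTER_CUBIC)
    for p,sh in items:
        for X in sh:
            q=(proj(c,w3(p,X))+.5-np.array(crop[:2]))*k
            cv2.polylines(v,[np.round(q*8).astype(int).reshape(-1,1,2)],True,(0,255,0),1,cv2.LINE_AA,3)
    cv2.imwrite("pics/"+f,v)
LOW=[rect(.096,.15,.034),circ(.033,.06,.0085,.034),circ(-.033,-.06,.0085,.034),circ(.033,.06,.002,.048),circ(-.033,-.06,.002,.048)]
UP=[rect(.096,.15,.032),circ(.033,.06,.01,.032),circ(-.033,-.06,.01,.032),circ(0,0,.021,.032)]
BAR=[rect(.018,.18,.009)]; CUP=[circ(0,0,.025,.046)]; WT=[rect(.04,.04,.034),circ(0,0,.004,.034)]
E
cat > a.py <<'E'
from h import *
c=load("w1.png"); im=cv2.imread("pics/w1.png")[:,:,::-1]
low=pose2(c,[(244,65),(361,77)],.046,[(.033,.06),(-.033,-.06)])
up=pose2(c,[(165,232),(266,238)],.032,[(.033,.06),(-.033,-.06)])
b=back(c,[(352,216),(464,149)],.009); d=b[1]-b[0]; bar=(*b.mean(0)[:2],np.arctan2(-d[0],d[1]))
cup=(*back(c,[(302,203)],.046)[0,:2],0)
e=[(*back(c,[q],.034)[0,:2],0) for q in((174,114),(482,261))]
print("low",low,"\nup",up,"\nbar",bar,np.linalg.norm(d),"\ncup",cup,"\nwts",e)
overlay(c,im,[(low,LOW),(up,UP),(bar,BAR),(cup,CUP),(e[0],WT),(e[1],WT)],"o1.png",(130,0,510,285),2.1)
E
python3 a.py
```

```text
low (np.float64(0.6064474390546928), np.float64(0.20692667107991947), np.float64(0.7282046048635107), array([0.0019, 0.0019])) 
up (np.float64(0.37479547912930733), np.float64(0.25500689819752886), np.float64(0.7713934395918194), array([0.0009, 0.0009])) 
bar (np.float64(0.5181006063299884), np.float64(0.03454954533161442), np.float64(-2.2502123703913917)) 0.17190597492638024 
cup (np.float64(0.4579971553244337), np.float64(0.15986136522274758), 0) 
wts [(np.float64(0.5113330970643142), np.float64(0.3406719370884395), 0), (np.float64(0.4543440652712492), np.float64(-0.09710411457399548), 0)]
```

View pics/o1.png

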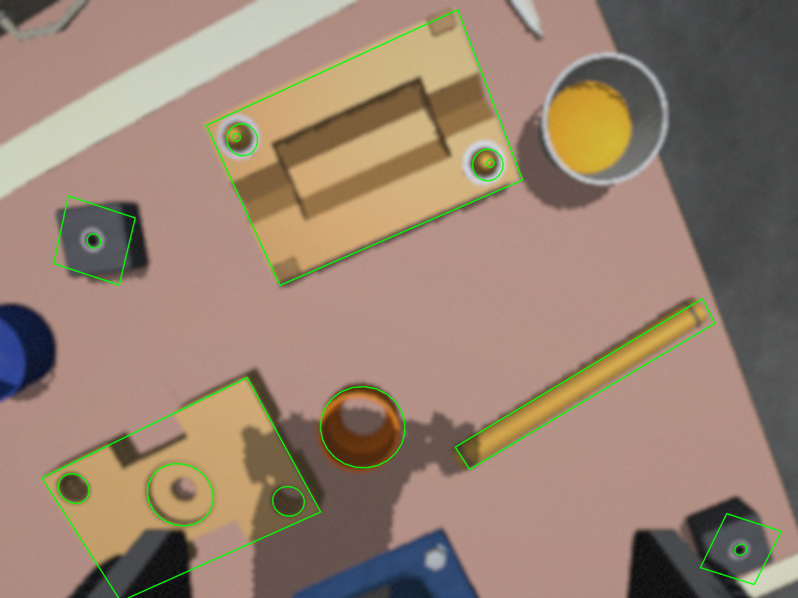

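The overlay fits the mould halves, bar, cup and weight tops to within about 2 mm. Next I'll turn +120° and move over the bar.

>>> play_rows([
  [[0,-0.195,-0.333],[0,0,1],1],
  [[0,-0.195,-0.333],[0,0,1],1],
  [[0,-0.195,-0.333],[0,0,1],1],
  [[0,-0.195,-0.333],[0,0,1],1],
  [[0,-0.195,-0.333],[0,0,1],1],
  [[0,-0.195,-0.333],[0,0,1],1],
])

```text
time: 3.1
eef_pos: [0.515, 0.0319, 0.1175]
tcp_rot: [-2.863, -1.29, 0.008]
force: [0.7, 1.0, -0.6]
opening: 0.0853
grip_force: 0.0
```

>>> play_rows([
  [[0,0,0],[0,0,1],1],
  [[0,0,0],[0,0,1],1],
  [[0,0,0],[0,0,1],1],
  [[0,0,0],[0,0,1],1],
  [[0,0,0],[0,0,1],1],
])

```text
time: 3.52
eef_pos: [0.5178, 0.0336, 0.1223]
tcp_rot: [2.428, 1.992, 0.001]
force: [-0.5, -0.4, -0.1]
opening: 0.0853
grip_force: 0.0
```

>>> play_rows([
  [[0,0,0],[0,0,1],1],
  [[0,0,0],[0,0,1],1],
  [[0,0,0],[0,0,1],1],
  [[0,0,0],[0,0,1],1],
  [[0,0,0],[0,0,1],1],
])

```text
time: 3.93
eef_pos: [0.5181, 0.0344, 0.1222]
tcp_rot: [1.831, 2.551, 0.0]
force: [-0.1, 0.3, -0.2]
opening: 0.0855
grip_force: 0.0
```

>>> play_rows([
  [[0,0,0],[0,0,1],1],
  [[0,0,0],[0,0,1],1],
  [[0,0,0],[0,0,1],1],
  [[0,0,0],[0,0,1],1],
  [[0,0,0],[0,0,1],1],
  [[0,0,0],[0,0,1],1],
  [[0,0,0],[0,0,1],1],
])

```text
time: 4.52
eef_pos: [0.5182, 0.0352, 0.1218]
tcp_rot: [1.114, 2.937, 0.0]
force: [1.0, -0.6, 0.3]
opening: 0.0855
grip_force: 0.0
```

```bash
cat >> h.py <<'E'
def st():
    s=bot.read_state(); R=Rn.from_rotvec(s["tcp_rot"]).as_matrix()
    print("t",round(s["time"],2),"tcp",np.round(s["eef_pos"],4),"psi",np.degrees(np.arctan2(R[1,1],R[0,1])).round(2),"z",R[:,2].round(3),"q",np.round(s["joint_pos"],2),"open",round(s["opening"],4),"F",np.round(s["force"],1),"grip",s["grip_force"])
E
python3 - <<'E'
from h import *
st(); c,im=snap("wrist","w2.png")
overlay(c,im,[((.5181,.0345,.891),BAR)],"o2.png",(0,0,640,400),1)
E
```

```text
t 4.52 tcp [0.5182 0.0352 0.1218] psi 48.45 z [ 0. -0. -1.] q [-0.06  0.04 -0.13  1.4  -0.    0.66] open 0.0855 F [ 1.  -0.6  0.3] grip 0.0
```

View pics/o2.png

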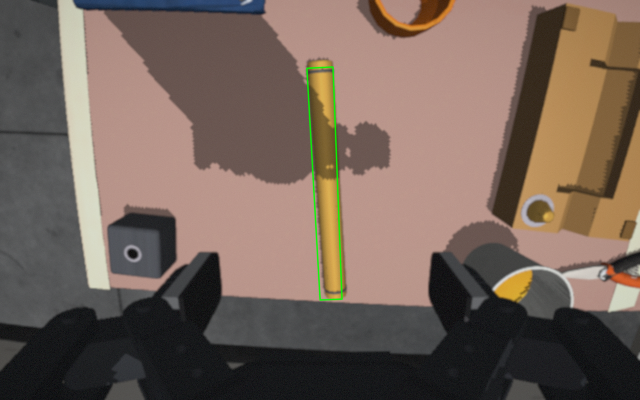

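The bar runs from about (320,60) to (335,297), a few mm off the first estimate at its near end. I'll recompute its pose.

Run:
```python
from h import *
c=load("w2.png"); im=cv2.imread("pics/w2.png")
hsv=cv2.cvtColor(im,cv2.COLOR_BGR2HSV); 
m=((hsv[...,0]>12)&(hsv[...,0]<28)&(hsv[...,1]>120)).astype(np.uint8); m[:,:295]=0; m[:,355:]=0; m[:50]=0;m[310:]=0
ys,xs=np.nonzero(m); P=back(c,np.c_[xs,ys],.011)[:,:2]; 
mid=P.mean(0); d=np.linalg.svd(P-mid,full_matrices=0)[2][0]; u=(P-mid)@d
print(len(xs),ys.min(),ys.max(),"yaw",np.degrees(np.arctan2(-d[0],d[1])),"ends",u.min(),u.max(),"mid",mid+d*(u.min()+u.max())/2)
e=back(c,[(320,60),(335,297)],.009);print(e,np.linalg.norm(e[1]-e[0]),e.mean(0))
```

```text
5199 60 299 yaw -127.7049196506091 ends -0.08347936012441959 0.10022615110573231 mid [0.51779484 0.03784433]
[[ 0.44534975  0.09452197  0.009     ]
 [ 0.58972647 -0.01805163  0.009     ]] 0.18307772701869163 [0.51753811 0.03823517 0.009     ]
```

>>> play_rows([
  [[0,0.005,-0.08],[0,0,0.128],1],
  [[0,0.005,-0.14],[0,0,0.128],1],
  [[0,0.005,-0.18],[0,0,0.128],1],
  [[0,0.005,-0.196],[0,0,0.128],1],
  [[0,0.005,-0.196],[0,0,0.128],1],
  [[0,0.005,-0.196],[0,0,0.128],0],
  [[0,0.005,-0.196],[0,0,0.128],0],
  [[0,0.005,-0.196],[0,0,0.128],0],
  [[0,0.005,-0.196],[0,0,0.128],0],
  [[0,0.005,-0.196],[0,0,0.128],0],
  [[0,0.005,-0.196],[0,0,0.128],0],
  [[0,0.005,-0.196],[0,0,0.128],0],
], newtons=50)

```text
time: 5.57
eef_pos: [0.5196, 0.0385, 0.0054]
tcp_rot: [1.007, 2.973, 0.001]
force: [-0.4, 0.4, 4.1]
opening: 0.0157
grip_force: 49.2
```

Run:
```python
from h import *
st()
```

```text
t 5.57 tcp [0.5196 0.0385 0.0054] psi 52.56 z [ 0.003 -0.    -1.   ] q [-0.05  0.11 -0.29  1.17  0.    0.6 ] open 0.0157 F [-0.4  0.4  4.1] grip 49.21362340450287
```

>>> play_rows([
  [[0,0,0.03],[0,0,0],0],
  [[0,0,0.08],[0,0,0],0],
  [[0,0,0.14],[0,0,0],0],
  [[0,0,0.2],[0,0,0],0],
  [[0,0,0.2],[0,0,0],0],
  [[0,0,0.2],[0,0,0],0],
])

```text
time: 6.07
eef_pos: [0.5205, 0.0385, 0.1268]
tcp_rot: [1.006, 2.97, 0.003]
force: [-0.4, 0.1, -1.9]
opening: 0.0161
grip_force: 49.0
```

Run:
```python
from h import *
st(); snap("wrist","w3.png")
```

```text
t 6.07 tcp [0.5205 0.0385 0.1268] psi 52.56 z [ 0.006 -0.    -1.   ] q [-0.05  0.04 -0.12  1.41 -0.    0.6 ] open 0.0161 F [-0.4  0.1 -1.9] grip 48.96238625049591
```

View pics/w3.png

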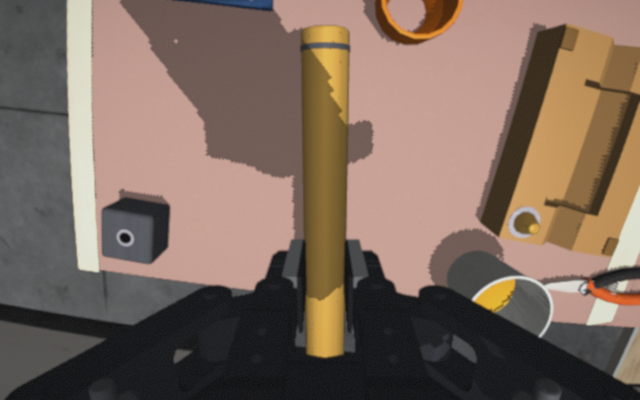

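The bar is held level, with its ends at about (325,28) and (324,356). I'll work out its offset in the hand and where it has to go.

Run:
```python
from h import *
c=load("w3.png"); s=bot.read_state(); R=Rn.from_rotvec(s["tcp_rot"]).as_matrix()
for z in(.128,.131,.134,.14):
    e=back(c,[(325,27),(324,356)],z); l=(e-s["eef_pos"])@R
    print(z,np.linalg.norm(e[1]-e[0]).round(4),l.round(4).tolist(),"mid tool",l.mean(0).round(4),"world",e.mean(0).round(4))
c=load("w1.png")
# refined lower mould pose from top-face corners and pins in w1
K=2.1; px=[(130+x/K,y/K) for x,y in((206,124),(457,9),(521,181),(281,286))]
print(pose2(c,px,.034,[(.048,.075),(.048,-.075),(-.048,-.075),(-.048,.075)]))
c=load("w3.png"); print(pose2(c,[(567,26),(640,43)],.034,[(-.048,.075),(0,.075)]), back(c,[(525,222)],.034))
```

```text
0.128 0.1458 [[0.0917, 0.0005, -0.0037], [-0.054, -0.0001, -0.0036]] mid tool [ 0.0188  0.0002 -0.0037] world [0.5039 0.0502 0.128 ]
0.131 0.1427 [[0.0912, 0.0005, -0.0067], [-0.0515, -0.0001, -0.0066]] mid tool [ 0.0198  0.0002 -0.0067] world [0.5031 0.0508 0.131 ]
0.134 0.1396 [[0.0906, 0.0005, -0.0097], [-0.049, -0.0001, -0.0096]] mid tool [ 0.0208  0.0002 -0.0097] world [0.5023 0.0514 0.134 ]
0.14 0.1334 [[0.0894, 0.0005, -0.0157], [-0.0439, -0.0001, -0.0156]] mid tool [ 0.0228  0.0002 -0.0157] world [0.5008 0.0525 0.14  ]
(np.float64(0.6059357117085775), np.float64(0.20608029393817173), np.float64(0.7279388680494349), array([0.0006, 0.0005, 0.0009, 0.0009]))
(np.float64(0.6132002897702715), np.float64(0.21653962723696923), np.float64(0.7889201404282871), array([0.004, 0.004])) [[0.62273637 0.14301624 0.034     ]]
```

>>> play_rows([
  [[0.142,0.28,0],[0,0,-0.362],0],
  [[0.142,0.28,0],[0,0,-0.362],0],
  [[0.142,0.28,0],[0,0,-0.362],0],
  [[0.142,0.28,0],[0,0,-0.362],0],
  [[0.142,0.28,0],[0,0,-0.362],0],
  [[0.142,0.28,0],[0,0,-0.362],0],
  [[0.142,0.28,0],[0,0,-0.362],0],
  [[0.142,0.28,0],[0,0,-0.362],0],
])

```text
time: 6.78
eef_pos: [0.6018, 0.2059, 0.1212]
tcp_rot: [-1.284, -2.863, 0.006]
force: [-0.6, 0.8, -0.9]
opening: 0.0161
grip_force: 49.3
```

Run:
```python
from h import *
st(); c,im=snap("wrist","w4.png")
overlay(c,im,[((.606,.2065,.728),LOW)],"o4.png",(0,0,640,400),1.25)
```

```text
t 6.78 tcp [0.6018 0.2059 0.1212] psi 41.71 z [-0.005 -0.002 -1.   ] q [ 0.22  0.35  0.22  1.45 -0.    1.07] open 0.0161 F [-0.6  0.8 -0.9] grip 49.302603006362915
```

View pics/o4.png

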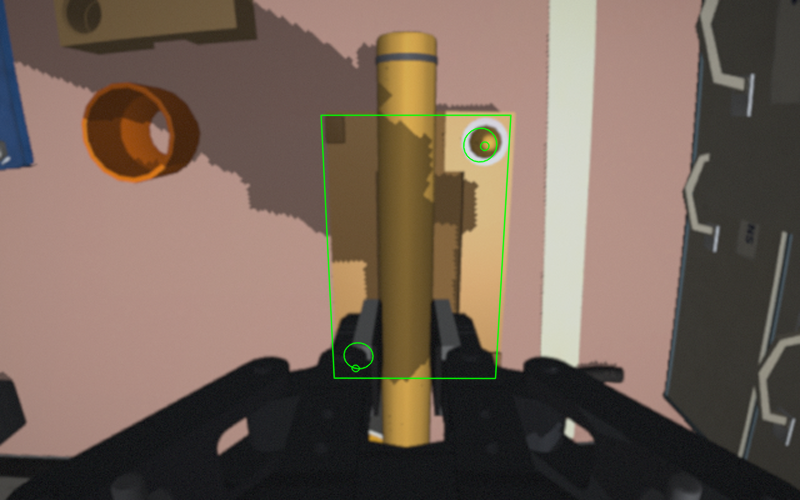

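The top edge at row 112 and right edge at column 514 (zoomed) sit about 1 mm from the predicted outline. The bar is parallel to the mould. I'll go partway down and recheck the pose.

>>> play_rows([
  [[0.003,0.002,-0.05],[0,0,0],0],
  [[0.003,0.002,-0.1],[0,0,0],0],
  [[0.003,0.002,-0.1],[0,0,0],0],
  [[0.003,0.002,-0.1],[0,0,0],0],
  [[0.003,0.002,-0.1],[0,0,0],0],
])

```text
time: 7.25
eef_pos: [0.6054, 0.2069, 0.065]
tcp_rot: [1.287, 2.865, 0.0]
force: [1.0, -0.4, -0.3]
opening: 0.0157
grip_force: 49.3
```

Run:
```python
from h import *
st(); snap("side","s2.png"); c=cam("side"); im=cv2.imread("pics/s2.png")[:,:,::-1]
overlay(c,im,[((.606,.2075,.728),[rect(.096,.15,.034),rect(.096,.15,0.)])],"o5.png",(290,110,450,230),4.9)
```

```text
t 7.25 tcp [0.6054 0.2069 0.065 ] psi 41.63 z [ 0.  0. -1.] q [ 0.22  0.37  0.14  1.34 -0.    1.07] open 0.0157 F [ 1.  -0.4 -0.3] grip 49.31573152542114
```

View pics/o5.png

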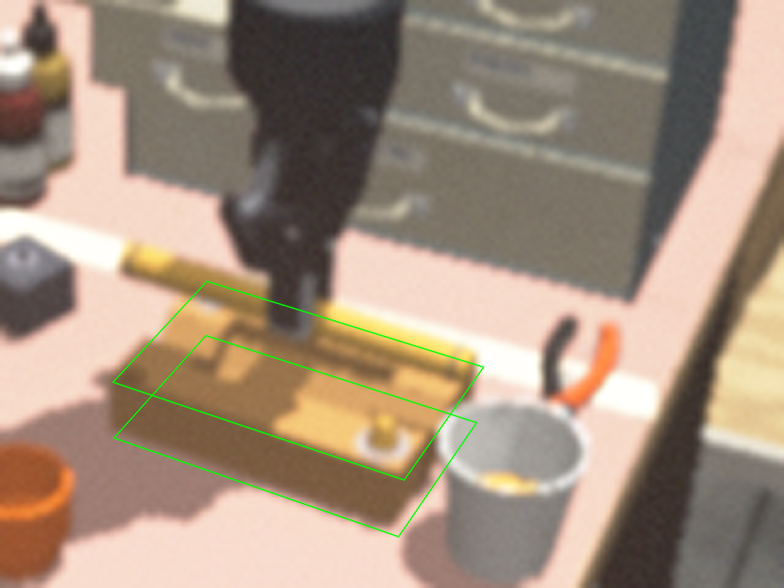

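>>> play_rows([
  [[0.002,0.001,-0.025],[0,0,0],0],
  [[0.002,0.001,-0.04],[0,0,0],0],
  [[0.002,0.001,-0.048],[0,0,0],0],
  [[0.002,0.001,-0.048],[0,0,0],0],
  [[0.002,0.001,-0.048],[0,0,0],0],
  [[0.002,0.001,-0.048],[0,0,0],0],
], newtons=30)

```text
time: 7.8
eef_pos: [0.607, 0.2085, 0.0359]
tcp_rot: [1.285, 2.866, 0.001]
force: [-0.5, -0.7, -1.4]
opening: 0.0156
grip_force: 49.3
```

>>> play_rows([
  [[0,-0.001,0],[0,0,0],0.22],
  [[0,-0.001,0],[0,0,0],0.24],
  [[0,-0.001,0],[0,0,0],0.27],
  [[0,-0.001,0],[0,0,0],0.3],
  [[0,-0.001,0],[0,0,0],0.35],
  [[0,-0.001,0],[0,0,0],0.4],
  [[0,-0.001,0],[0,0,0],0.5],
  [[0,-0.001,0.02],[0,0,0],0.5],
  [[0,-0.001,0.06],[0,0,0],0.5],
  [[0,-0.001,0.12],[0,0,0],0.6],
  [[0,-0.001,0.15],[0,0,0],0.8],
])

```text
time: 8.72
eef_pos: [0.6078, 0.2081, 0.1299]
tcp_rot: [1.284, 2.863, 0.005]
force: [1.5, 0.6, 1.7]
opening: 0.0618
grip_force: 0.0
```

>>> play_rows([
  [[0,0,0.12],[0,0,0],1],
  [[0,0,0.12],[0,0,0],1],
  [[0,0,0.12],[0,0,0],1],
  [[0,0,0.12],[0,0,0],1],
])

```text
time: 9.05
eef_pos: [0.6085, 0.2082, 0.202]
tcp_rot: [1.283, 2.861, 0.008]
force: [0.4, -0.9, -0.0]
opening: 0.0855
grip_force: 0.0
```

Run:
```python
from h import *
st(); c,im=snap("wrist","w5.png")
overlay(c,im,[((.6065,.2080,.728),LOW+[rect(.018,.18,.034)])],"o6.png",(100,0,640,400),1.45)
```

```text
t 9.05 tcp [0.6085 0.2082 0.202 ] psi 41.7 z [ 0.008  0.002 -1.   ] q [0.23 0.35 0.39 1.6  0.   1.07] open 0.0855 F [ 0.4 -0.9 -0. ] grip 0.0
```

View pics/o6.png

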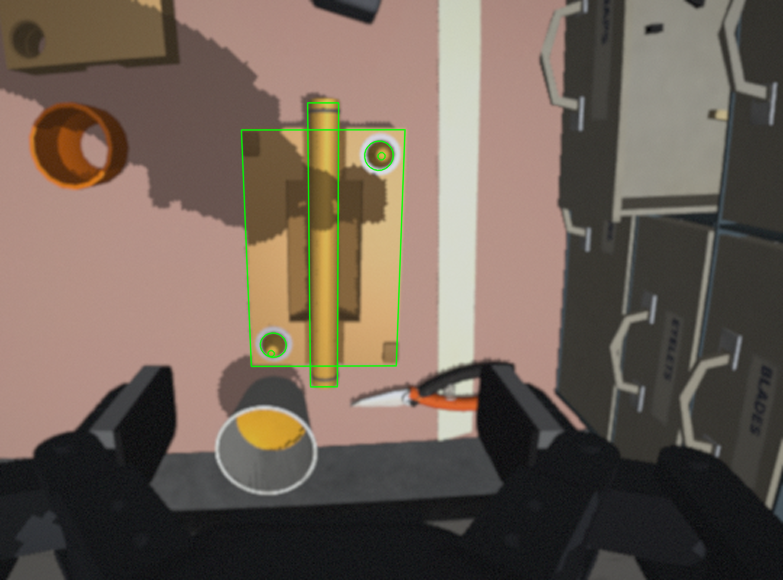

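The bar rests in both grooves, with ends at about (323,97) and (323,386) against the mould's 130–366, so it is nearly centred. The refined pose of the lower mould matches the picture. Next is the upper half.

>>> play_rows([
  [[-0.389,0.08,0],[0,0,0.083],1],
  [[-0.389,0.08,0],[0,0,0.083],1],
  [[-0.389,0.08,0],[0,0,0.083],1],
  [[-0.389,0.08,0],[0,0,0.083],1],
  [[-0.389,0.08,0],[0,0,0.083],1],
  [[-0.389,0.08,0],[0,0,0.083],1],
  [[-0.389,0.08,0],[0,0,0.083],1],
  [[-0.389,0.08,0],[0,0,0.083],1],
])

```text
time: 9.77
eef_pos: [0.3711, 0.2557, 0.1956]
tcp_rot: [-1.219, -2.894, 0.003]
force: [0.9, 0.4, 0.4]
opening: 0.0856
grip_force: 0.0
```

Run:
```python
from h import *
st(); c,im=snap("wrist","w6.png")
overlay(c,im,[((.375,.2555,.7714),UP+[circ(0,0,.021,.024)])],"o7.png",(100,0,640,400),1.45)
```

```text
t 9.77 tcp [0.3711 0.2557 0.1956] psi 44.33 z [-0.002 -0.001 -1.   ] q [ 0.45 -0.15 -0.16  1.56 -0.    1.25] open 0.0856 F [0.9 0.4 0.4] grip 0.0
```

View pics/o7.png

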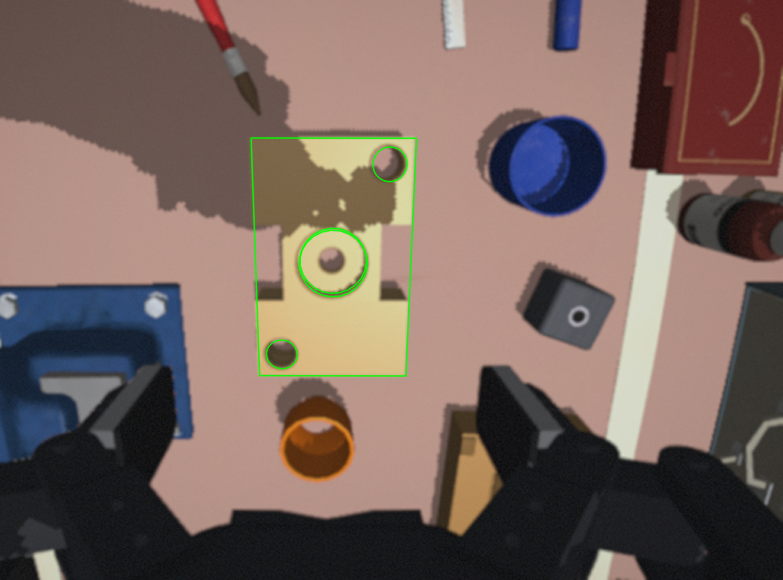

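>>> play_rows([
  [[0.006,0,-0.05],[0,0,0],1],
  [[0.006,0,-0.11],[0,0,0],1],
  [[0.006,0,-0.17],[0,0,0],1],
  [[0.006,0,-0.22],[0,0,0],1],
  [[0.006,0,-0.26],[0,0,0],1],
  [[0.006,0,-0.26],[0,0,0],1],
  [[0.006,0,-0.26],[0,0,0],1],
])

```text
time: 10.4
eef_pos: [0.3759, 0.2545, 0.0391]
tcp_rot: [-1.223, -2.89, 0.006]
force: [0.6, -1.0, 0.9]
opening: 0.0853
grip_force: 0.0
```

Run:
```python
from h import *
st()
```

```text
t 10.4 tcp [0.3759 0.2545 0.0391] psi 44.11 z [-0.005 -0.002 -1.   ] q [ 0.45 -0.08 -0.42  1.24 -0.    1.25] open 0.0853 F [ 0.6 -1.   0.9] grip 0.0
```

>>> play_rows([
  [[-0.001,0.001,-0.03],[0,0,0],1],
  [[-0.001,0.001,-0.055],[0,0,0],1],
  [[-0.001,0.001,-0.057],[0,0,0],1],
  [[-0.001,0.001,-0.057],[0,0,0],1],
  [[-0.001,0.001,-0.057],[0,0,0],0],
  [[-0.001,0.001,-0.057],[0,0,0],0],
  [[-0.001,0.001,-0.057],[0,0,0],0],
  [[-0.001,0.001,-0.057],[0,0,0],0],
  [[-0.001,0.001,-0.057],[0,0,0],0],
  [[-0.001,0.001,-0.057],[0,0,0],0],
], newtons=90)

```text
time: 11.23
eef_pos: [0.378, 0.2572, 0.0094]
tcp_rot: [1.221, 2.891, 0.005]
force: [0.4, 0.1, 6.3]
opening: 0.0581
grip_force: 101.5
```

>>> play_rows([
  [[0,0,0.03],[0,0,0],0],
  [[0,0,0.08],[0,0,0],0],
  [[0,0,0.14],[0,0,0],0],
  [[0,0,0.2],[0,0,0],0],
  [[0,0,0.23],[0,0,0],0],
  [[0,0,0.23],[0,0,0],0],
  [[0,0,0.23],[0,0,0],0],
])

```text
time: 11.82
eef_pos: [0.3767, 0.2567, 0.1454]
tcp_rot: [1.222, 2.893, 0.002]
force: [-0.0, 0.3, -5.1]
opening: 0.058
grip_force: 100.5
```

Run:
```python
from h import *
st(); c,im=snap("wrist","w7.png")
```

```text
t 11.82 tcp [0.3767 0.2567 0.1454] psi 44.19 z [ 0.002  0.001 -1.   ] q [ 0.45 -0.14 -0.25  1.46 -0.    1.25] open 0.058 F [-0.   0.3 -5.1] grip 100.54083846509457
```

View pics/w7.png

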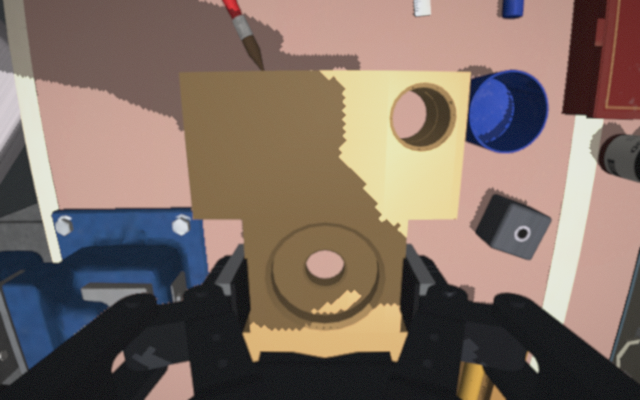

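The upper half is held level. Its top corners are at (181,73) and (469,72), the hole is at (422,117), and the recess is at (326,271). I'll compute its offset in the hand.

Run:
```python
from h import *
c=load("w7.png"); s=bot.read_state(); R=Rn.from_rotvec(s["tcp_rot"]).as_matrix()
for z in(.163,.168,.173):
    u=pose2(c,[(181,73),(469,72),(422,117),(326,271)],z,[(-.048,.075),(.048,.075),(.033,.06),(0,0)])
    l=R.T@(np.array([u[0],u[1],z])-s["eef_pos"]); print(z,u[:2],np.degrees(u[2]),u[3],"tool",l.round(4))
```

```text
0.163 (np.float64(0.375951702668502), np.float64(0.2575025189159345)) 44.2633034571295 [0.0016 0.0011 0.0007 0.0006] tool [ 0.0007  0.0014 -0.0195]
0.168 (np.float64(0.37536150089393894), np.float64(0.2576093739199318)) 44.26330345712951 [0.0013 0.0011 0.0008 0.0027] tool [ 0.0012  0.001  -0.0245]
0.173 (np.float64(0.3747712991193758), np.float64(0.25771622892392904)) 44.2633034571295 [0.0036 0.0029 0.0017 0.0048] tool [ 0.0017  0.0006 -0.0295]
```

>>> play_rows([
  [[0.383,-0.083,0],[0,0,-0.083],0],
  [[0.383,-0.083,0],[0,0,-0.083],0],
  [[0.383,-0.083,0],[0,0,-0.083],0],
  [[0.383,-0.083,0],[0,0,-0.083],0],
  [[0.383,-0.083,0],[0,0,-0.083],0],
  [[0.383,-0.083,0],[0,0,-0.083],0],
  [[0.383,-0.083,-0.05],[0,0,-0.083],0],
  [[0.383,-0.083,-0.08],[0,0,-0.083],0],
  [[0.383,-0.083,-0.08],[0,0,-0.083],0],
  [[0.383,-0.083,-0.08],[0,0,-0.083],0],
  [[0.383,-0.083,-0.08],[0,0,-0.083],0],
])

```text
time: 12.78
eef_pos: [0.6048, 0.2065, 0.0956]
tcp_rot: [-1.284, -2.865, 0.003]
force: [-0.5, 0.7, -3.4]
opening: 0.0581
grip_force: 100.2
```

Run:
```python
from h import *
st(); c,im=snap("wrist","w8.png"); snap("side","s8.png")
s=bot.read_state(); z=s["eef_pos"][2]-.009
overlay(c,im,[((.6065,.2080,.728),LOW),((.6065,.2080,.728),[[[x,y,zz+z] for x,y,zz in X] for X in UP])],"o8.png",(100,0,640,400),1.45)
```

```text
t 12.78 tcp [0.6048 0.2065 0.0956] psi 41.72 z [-0.003 -0.001 -1.   ] q [ 0.22  0.36  0.19  1.4  -0.    1.07] open 0.0581 F [-0.5  0.7 -3.4] grip 100.17913609743118
```

View pics/o8.png

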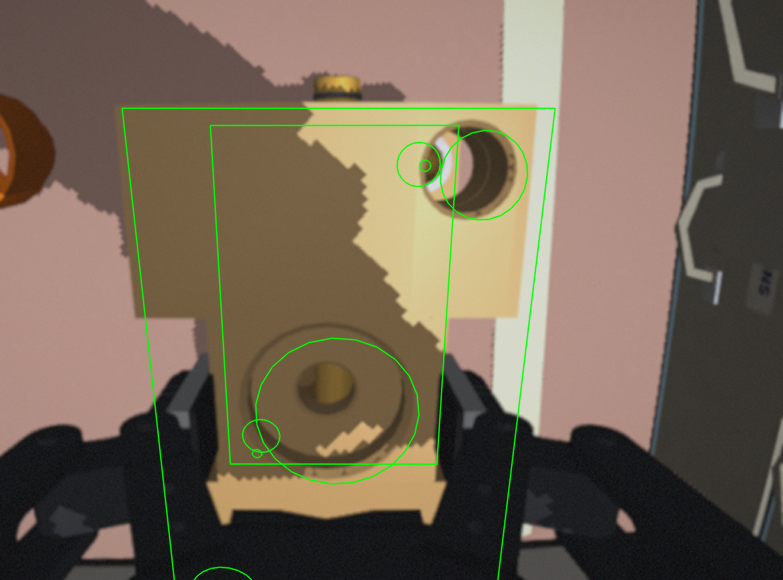

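The hole shows the pin ring at its left side, and the bar end is at (337,88) against the upper half's centreline at 327. I'll quantify the misalignment in tool coordinates.

Run:
```python
from h import *
def f(img,pts,z):
    c=load(img); q=[(100+x/1.45,y/1.45) for x,y in pts]; return back(c,q,z)
s=bot.read_state(); R=Rn.from_rotvec(s["tcp_rot"]).as_matrix(); l=lambda X:((X-s["eef_pos"])@R).round(4)
low=(.6065,.2080,.728)
b=f("w8.png",[(314,97),(361,97)],.034); print("bar now",b.mean(0),"tool",l(b.mean(0)))
print("bar predicted line pt", l(w3(low,[[0,.08,.034]])),"up pts")
c=load("w8.png");q=[(100+x/1.45,y/1.45) for x,y in((117,104),(537,103),(470,169),(326,400))]
for z in(.112,.1155,.119):
    u=pose2(c,q,z,[(-.048,.075),(.048,.075),(.033,.06),(0,0)]); print(z,u,l(np.array([u[0],u[1],z])))
b5=f("w5.png",[(308.5,110),(340,110)],.034); b6=f("w5.png",[(311,370),(337,370)],.034)
print("bar from w5",b5.mean(0),b6.mean(0),"pred",w3(low,[[0,.08,.034],[0,-.08,.034]]))
print("w5 pins",f("w5.png",[(382,154),(272,349)],.048),"pred",w3(low,[[.033,.06,.048],[-.033,-.06,.048]]))
```

```text
bar now [0.55123653 0.27231017 0.034     ] tool [0.0855 0.0022 0.0642]
bar predicted line pt [[0.0807 0.0007 0.0642]] up pts
0.112 (np.float64(0.6044723615923856), np.float64(0.2071930751134085), np.float64(0.7266600446514553), array([0.0027, 0.0019, 0.0015, 0.0019])) [ 0.0014 -0.0013 -0.0137]
0.1155 (np.float64(0.6040708938658106), np.float64(0.2072945902670853), np.float64(0.726660044651455), array([0.001 , 0.0006, 0.0007, 0.0004])) [ 0.0017 -0.0015 -0.0172]
0.119 (np.float64(0.6036694261392356), np.float64(0.207396105420762), np.float64(0.7266600446514554), array([0.0009, 0.0007, 0.0002, 0.0012])) [ 0.002  -0.0017 -0.0207]
bar from w5 [0.5507254  0.27259778 0.034     ] [0.65946055 0.14990156 0.034     ] pred [[0.55326976 0.26772053 0.034     ]
 [0.65973024 0.14827947 0.034     ]]
w5 pins [[0.5915592  0.27579197 0.048     ]
 [0.62127554 0.14386188 0.048     ]] pred [[0.59121204 0.27474787 0.048     ]
 [0.62178796 0.14125213 0.048     ]]
```

>>> play_rows([
  [[0.004,0.004,-0.02],[0,0,0],0],
  [[0.004,0.004,-0.04],[0,0,0],0],
  [[0.004,0.004,-0.045],[0,0,0],0],
  [[0.004,0.004,-0.045],[0,0,0],0],
  [[0.004,0.004,-0.045],[0,0,0],0],
  [[0.004,0.004,-0.045],[0,0,0],0],
])

```text
time: 13.38
eef_pos: [0.6083, 0.209, 0.07]
tcp_rot: [1.285, 2.867, 0.0]
force: [-0.2, 0.6, -4.2]
opening: 0.058
grip_force: 100.3
```

Run:
```python
from h import *
st(); c,im=snap("wrist","w9.png")
cv2.imwrite("pics/o9.png",cv2.resize(im[40:260,160:500,::-1],None,fx=2.3,fy=2.3,interpolation=cv2.INTER_CUBIC))
```

```text
t 13.38 tcp [0.6083 0.209  0.07  ] psi 41.71 z [ 0. -0. -1.] q [ 0.23  0.38  0.16  1.35 -0.    1.07] open 0.058 F [-0.2  0.6 -4.2] grip 100.26561923325062
```

View pics/o9.png

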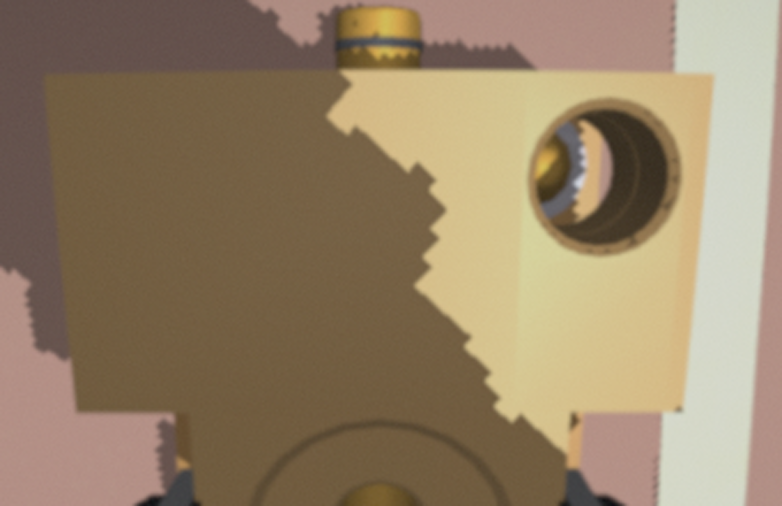

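The bar's centreline (x=378.5) matches the upper half's (378.5), so sideways alignment is right. I'll check lengthwise from the pin ring (rows 120–220, centre ~170) against the hole centre (605,176).

Run:
```python
from h import *
c=load("w9.png"); s=bot.read_state(); R=Rn.from_rotvec(s["tcp_rot"]).as_matrix(); l=lambda X:((X-s["eef_pos"])@R).round(4)
g=lambda P:[(160+x/2.3,40+y/2.3) for x,y in P]
for z in(.0875,.0895,.0915):
    u=pose2(c,g([(44,75),(713,74),(605,176)]),z,[(-.048,.075),(.048,.075),(.033,.06)]); print(z,u[3],l(np.array([u[0],u[1],z])),np.degrees(u[2]), "hole",l(back(c,g([(605,176)]),z)))
print("ring rows @.034",l(back(c,g([(545,122),(545,170),(545,218)]),.034)),"pin tip",l(back(c,g([(547,158)]),.047)))
b=back(c,g([(378,8)]),.036);print("bar end",l(b))
for low in((.6065,.2080,.728),(.6065,.2098,.728)):
  print("pred ring px",[( (x-160)*2.3,(y-40)*2.3) for x,y in proj(c,w3(low,[[.033,.06,.034],[.033,.06,.048]]))])
```

```text
0.0875 [0.0024 0.0014 0.001 ] [ 0.0011  0.     -0.0171] 41.842799761400855 hole [[ 0.0611  0.0338 -0.0171]]
0.0895 [0.0014 0.0008 0.0006] [ 0.0011 -0.0002 -0.0191] 41.84279976140085 hole [[ 0.0612  0.0333 -0.0191]]
0.0915 [0.0004 0.0003 0.0003] [ 0.001  -0.0003 -0.0211] 41.84279976140086 hole [[ 0.0612  0.0327 -0.0211]]
ring rows @.034 [[0.0703 0.0348 0.0364]
 [0.0602 0.0352 0.0364]
 [0.0499 0.0357 0.0364]] pin tip [[0.063  0.033  0.0234]]
bar end [[ 0.0928 -0.0008  0.0343]]
pred ring px [(np.float64(524.1833845655229), np.float64(167.691328501985)), (np.float64(536.2896544213471), np.float64(169.86953846611308))]
pred ring px [(np.float64(529.9597273656864), np.float64(161.37229781213009)), (np.float64(542.5703848137555), np.float64(163.02550075878986))]
```

>>> play_rows([
  [[0,0,-0.01],[0,0,0],0],
  [[0,0,-0.018],[0,0,0],0],
  [[0,0,-0.024],[0,0,0],0],
  [[0,0,-0.028],[0,0,0],0],
  [[0,0,-0.03],[0,0,0],0],
  [[0,0,-0.03],[0,0,0],0],
  [[0,0,-0.03],[0,0,0],0],
])

```text
time: 14.02
eef_pos: [0.6083, 0.2089, 0.0518]
tcp_rot: [-1.285, -2.866, 0.0]
force: [1.1, 1.0, -4.3]
opening: 0.0581
grip_force: 100.3
```

Run:
```python
from h import *
st()
```

```text
t 14.02 tcp [0.6083 0.2089 0.0518] psi 41.7 z [-0. -0. -1.] q [ 0.23  0.39  0.13  1.32 -0.    1.07] open 0.0581 F [ 1.1  1.  -4.3] grip 100.31001806259155
```

>>> play_rows([
  [[0,0,-0.003],[0,0,0],0],
  [[0,0,-0.006],[0,0,0],0],
  [[0,0,-0.009],[0,0,0],0],
  [[0,0,-0.009],[0,0,0],0],
  [[0,0,-0.009],[0,0,0],0],
])

```text
time: 14.43
eef_pos: [0.6081, 0.2089, 0.0462]
tcp_rot: [-1.285, -2.866, 0.001]
force: [0.7, -0.6, -3.4]
opening: 0.0577
grip_force: 100.3
```

>>> play_rows([
  [[0,0,-0.002],[0,0,0],0],
  [[0,0,-0.004],[0,0,0],0],
  [[0,0,-0.005],[0,0,0],0],
  [[0,0,-0.005],[0,0,0],0],
  [[0,0,-0.005],[0,0,0],0],
])

```text
time: 14.85
eef_pos: [0.6083, 0.209, 0.0435]
tcp_rot: [1.285, 2.867, 0.0]
force: [-0.5, -0.2, -4.1]
opening: 0.0575
grip_force: 100.3
```

>>> play_rows([
  [[0,0,-0.001],[0,0,0],0],
  [[0,0,-0.001],[0,0,0],0.72],
  [[0,0,-0.001],[0,0,0],0.76],
  [[0,0,-0.001],[0,0,0],0.82],
  [[0,0,-0.001],[0,0,0],0.9],
  [[0,0,0.02],[0,0,0],0.95],
  [[0,0,0.06],[0,0,0],1],
  [[0,0,0.12],[0,0,0],1],
  [[0,0,0.18],[0,0,0],1],
  [[0,0,0.24],[0,0,0],1],
  [[0,0,0.26],[0,0,0],1],
  [[0,0,0.26],[0,0,0],1],
])

```text
time: 15.85
eef_pos: [0.6113, 0.2097, 0.2075]
tcp_rot: [1.281, 2.858, 0.012]
force: [-0.3, -0.3, 0.9]
opening: 0.0856
grip_force: 0.0
```

Run:
```python
from h import *
st(); c,im=snap("wrist","w10.png")
UPC=[[[x,y,z+.034] for x,y,z in X] for X in UP]
overlay(c,im,[((.6065,.2090,.728),UPC+[rect(.096,.15,0.)])],"o10.png",(100,0,640,400),1.45)
```

```text
t 15.85 tcp [0.6113 0.2097 0.2075] psi 41.7 z [ 0.012  0.003 -1.   ] q [0.23 0.36 0.41 1.61 0.   1.07] open 0.0856 F [-0.3 -0.3  0.9] grip 0.0
```

View pics/o10.png

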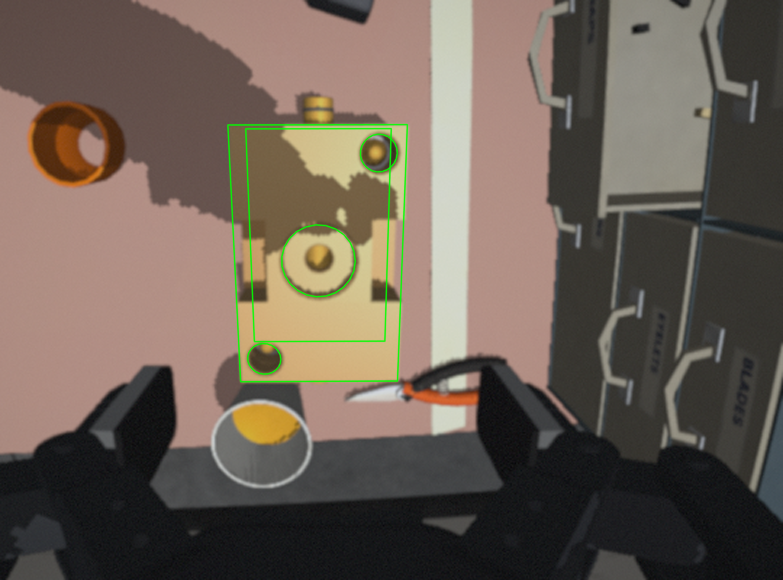

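The upper half is fully down: its top outline at 66 mm matches, and both pins show in their holes at (377,152) and (265,356). From here I'll fit silhouettes numerically to find the cup and weights.

```bash
cat >> h.py <<'E'
from scipy.optimize import minimize
def mask(im,kind,near,r):
    h=cv2.cvtColor(im,cv2.COLOR_RGB2HSV); H,S,V=[h[...,i].astype(int) for i in range(3)]
    m=((H<15)&(S>165)) if kind=="cup" else ((S<75)&(V<140))
    y,x=np.mgrid[:m.shape[0],:m.shape[1]]; m=(m&(np.hypot(x-near[0],y-near[1])<r)).astype(np.uint8)
    m=cv2.morphologyEx(m,cv2.MORPH_CLOSE,np.ones((5,5))); n,lab,stt,_=cv2.connectedComponentsWithStats(m)
    m=(lab==1+stt[1:,4].argmax()).astype(np.uint8)
    cs=cv2.findContours(m,cv2.RETR_EXTERNAL,cv2.CHAIN_APPROX_NONE)[0]; cv2.drawContours(m,cs,-1,1,-1); return m
CUP3=np.array(circ(0,0,.025,.046)+circ(0,0,.025,.018)+circ(0,0,.017,.0)); WT3=np.array(rect(.04,.04,.034)+rect(.04,.04,0.))
def fit(c,im,kind,x0,r=70,dz=0):
    X=(CUP3 if kind=="cup" else WT3)+[0,0,dz]; m=mask(im,kind,proj(c,w3(x0,X)).mean(0),r); best=None
    def cost(p):
        v=np.zeros(m.shape,np.uint8); q=cv2.convexHull(proj(c,w3(p,X)).astype(np.float32))
        cv2.fillPoly(v,[np.round(q*16).astype(int)],1,cv2.LINE_8,4); return 1-(v&m).sum()/max(1,(v|m).sum())
    for y in ([0] if kind=="cup" else np.radians([-30,0,30])):
        s=np.array([[0,0,0],[.008,0,.0],[0,.008,0],[0,0,.25]])+[x0[0],x0[1],x0[2]+y]
        o=minimize(cost,s[0],method="Nelder-Mead",options=dict(initial_simplex=s,xatol=1e-4,fatol=1e-4))
        if best is None or o.fun<best.fun: best=o
    return np.round([*best.x[:2],np.degrees(best.x[2])],4),"IoU",round(1-best.fun,3)
def img(f): return load(f),cv2.imread("pics/"+f)[:,:,::-1]
E
python3 - <<'E'
from h import *
for f in("w1.png","w6.png","w10.png"): print(f,"cup",fit(*img(f),"cup",(.458,.160,0)))
for f in("w1.png","w6.png"): print(f,"wa",fit(*img(f),"w",(.511,.341,.4)))
for f in("w2.png","w1.png"): print(f,"wb",fit(*img(f),"w",(.454,-.097,.4)))
E
```

```text
w1.png cup (array([ 0.4509,  0.16  , 15.6521]), 'IoU', np.float64(0.849))
w6.png cup (array([ 0.454 ,  0.1587, 17.3578]), 'IoU', np.float64(0.878))
w10.png cup (array([ 0.4521,  0.1595, 23.9392]), 'IoU', np.float64(0.887))
w1.png wa (array([ 0.5109,  0.3402, 21.6157]), 'IoU', np.float64(0.895))
w6.png wa (array([ 0.5082,  0.3411, 23.4802]), 'IoU', np.float64(0.941))
w2.png wb (array([ 0.4536, -0.0936, 43.6036]), 'IoU', np.float64(0.514))
w1.png wb (array([ 0.4225, -0.0845, 19.9124]), 'IoU', np.float64(0.144))
```

>>> play_rows([
  [[-0.265,-0.084,0],[0,0,0],1],
  [[-0.265,-0.084,0],[0,0,0],1],
  [[-0.265,-0.084,0],[0,0,0],1],
  [[-0.265,-0.084,0],[0,0,0],1],
  [[-0.265,-0.084,-0.1],[0,0,0],1],
  [[-0.265,-0.084,-0.1],[0,0,0],1],
  [[-0.265,-0.084,-0.1],[0,0,0],1],
  [[-0.265,-0.084,-0.1],[0,0,0],1],
])

```text
time: 16.57
eef_pos: [0.4472, 0.1581, 0.1372]
tcp_rot: [-1.283, -2.863, 0.005]
force: [0.1, -0.6, -0.0]
opening: 0.0854
grip_force: 0.0
```

Run:
```python
from h import *
st(); c,im=snap("wrist","w11.png"); print(fit(c,im,"cup",(.4525,.1595,0),110))
m=mask(im,"cup",proj(c,[[.4525,.1595,.04]])[0],110); print(cv2.boundingRect(m))
print([(np.round(d["xyz"],3),d["p"]) for d in viewer.boxes_of("pour_cup_c","wrist")])
```

```text
t 16.57 tcp [0.4472 0.1581 0.1372] psi 41.7 z [-0.005 -0.001 -1.   ] q [ 0.2  -0.08 -0.21  1.44 -0.    1.04] open 0.0854 F [ 0.1 -0.6 -0. ] grip 0.0
(array([0.4531, 0.1601, 6.3595]), 'IoU', np.float64(0.854))
(301, 164, 69, 72)
[(array([0.459, 0.156, 0.028]), 0.92)]
```

>>> play_rows([
  [[0.005,0.002,-0.06],[0,0,0],1],
  [[0.005,0.002,-0.12],[0,0,0],1],
  [[0.005,0.002,-0.17],[0,0,0],1],
  [[0.005,0.002,-0.196],[0,0,0],1],
  [[0.005,0.002,-0.196],[0,0,0],1],
  [[0.005,0.002,-0.196],[0,0,0],1],
  [[0.005,0.002,-0.196],[0,0,0],0],
  [[0.005,0.002,-0.196],[0,0,0],0],
  [[0.005,0.002,-0.196],[0,0,0],0],
  [[0.005,0.002,-0.196],[0,0,0],0],
  [[0.005,0.002,-0.196],[0,0,0],0],
  [[0.005,0.002,-0.196],[0,0,0],0],
], newtons=25)

```text
time: 17.67
eef_pos: [0.4543, 0.1601, 0.0244]
tcp_rot: [1.284, 2.863, 0.004]
force: [0.9, 0.1, 6.1]
opening: 0.0493
grip_force: 25.2
```

>>> play_rows([
  [[0,0,0.04],[0,0,0],0],
  [[0,0,0.1],[0,0,0],0],
  [[0,0,0.16],[0,0,0],0],
  [[0,0,0.2],[0,0,0],0],
  [[0,0,0.2],[0,0,0],0],
  [[0,0,0.2],[0,0,0],0],
])

```text
time: 18.17
eef_pos: [0.454, 0.1602, 0.1445]
tcp_rot: [1.283, 2.863, 0.005]
force: [-0.1, 1.1, -1.1]
opening: 0.0494
grip_force: 26.3
```

Run:
```python
from h import *
st(); c,im=snap("wrist","w12.png"); s=bot.read_state(); R=Rn.from_rotvec(s["tcp_rot"]).as_matrix()
p=s["eef_pos"]
for dz in (p[2]-.012,p[2]-.018,p[2]-.024):
    a=fit(c,im,"cup",(p[0],p[1],0),130,dz); X=np.array([a[0][0],a[0][1],p[2]]); print(dz,a,"tool",((X-p)@R).round(4))
m=mask(im,"cup",proj(c,[[p[0],p[1],p[2]+.01]])[0],130); print(cv2.boundingRect(m))
```

```text
t 18.17 tcp [0.454  0.1602 0.1445] psi 41.71 z [ 0.005  0.001 -1.   ] q [ 0.2  -0.07 -0.19  1.45  0.    1.04] open 0.0494 F [-0.1  1.1 -1.1] grip 26.300765639171004
0.13040114677846237 (array([ 0.4518,  0.1616, 10.3335]), 'IoU', np.float64(0.787)) tool [ 0.0019  0.0005 -0.    ]
0.12440114677846238 (array([ 0.4532,  0.1605, -1.4247]), 'IoU', np.float64(0.862)) tool [0.0001 0.0008 0.    ]
0.11840114677846239 (array([ 0.4533,  0.1602, 10.7683]), 'IoU', np.float64(0.932)) tool [-0.0002  0.0007  0.    ]
(260, 199, 130, 130)
```

>>> play_rows([
  [[0.255,0.082,0],[0,0,0],0],
  [[0.255,0.082,0],[0,0,0],0],
  [[0.255,0.082,0],[0,0,0],0],
  [[0.255,0.082,0],[0,0,0],0],
  [[0.255,0.082,0],[0,0,0],0],
  [[0.255,0.082,-0.03],[0,0,0],0],
  [[0.255,0.082,-0.06],[0,0,0],0],
  [[0.255,0.082,-0.06],[0,0,0],0],
  [[0.255,0.082,-0.06],[0,0,0],0],
  [[0.255,0.082,-0.06],[0,0,0],0],
])

```text
time: 19.05
eef_pos: [0.6044, 0.2088, 0.1055]
tcp_rot: [-1.285, -2.866, 0.001]
force: [-0.4, 0.3, -0.3]
opening: 0.0489
grip_force: 26.4
```

Run:
```python
from h import *
st(); c,im=snap("wrist","w13.png"); p=bot.read_state()["eef_pos"]; R=Rn.from_rotvec(bot.read_state()["tcp_rot"]).as_matrix()
# far edge of upper half and cup: lateral edges by tan mask on rows ahead
h=cv2.cvtColor(im,cv2.COLOR_RGB2HSV); m=((h[...,0]>14)&(h[...,0]<30)&(h[...,1]>70)).astype(np.uint8)
n,lab,stt,_=cv2.connectedComponentsWithStats(m); k=1+stt[1:,4].argmax(); m=lab==k; print("comp",stt[k])
y0=stt[k][1]
for r in range(y0,y0+120,15):
    x=np.nonzero(m[r])[0]; e=back(c,[(x.min(),r),(x.max(),r)],.066); print(r,x.min(),x.max(),((e-p)@R).round(4)[:,:2].tolist())
a=fit(c,im,"cup",(p[0],p[1],0),130,p[2]-.025); print(a,((np.array([*a[0][:2],p[2]])-p)@R).round(4))
```

```text
t 19.05 tcp [0.6044 0.2088 0.1055] psi 41.71 z [-0.002 -0.    -1.   ] q [0.23 0.36 0.2  1.42 0.   1.07] open 0.0489 F [-0.4  0.3 -0.3] grip 26.351291416212916
comp [  235    72   192   174 22381]
72 319 343 [[0.0806, -0.004], [0.0806, 0.0078]]
87 241 426 [[0.0737, -0.0431], [0.0737, 0.0495]]
102 236 426 [[0.0664, -0.046], [0.0664, 0.0499]]
117 237 425 [[0.0589, -0.0459], [0.0589, 0.0499]]
132 238 424 [[0.0513, -0.0459], [0.0513, 0.0499]]
147 239 423 [[0.0436, -0.0458], [0.0436, 0.0499]]
162 240 422 [[0.0357, -0.0457], [0.0357, 0.0499]]
177 241 421 [[0.0277, -0.0457], [0.0277, 0.0499]]
(array([0.6037, 0.209 , 7.5909]), 'IoU', np.float64(0.937)) [ 0.001  -0.0011 -0.    ]
```

>>> play_rows([
  [[0.005,0.002,0],[0,0,0],0],
  [[0.005,0.002,-0.01],[0,0,0],0],
  [[0.005,0.002,-0.02],[0,0,0],0],
  [[0.005,0.002,-0.03],[0,0,0],0],
  [[0.005,0.002,-0.037],[0,0,0],0],
  [[0.005,0.002,-0.037],[0,0,0],0],
  [[0.005,0.002,-0.037],[0,0,0],0],
])

```text
time: 19.68
eef_pos: [0.608, 0.2101, 0.0832]
tcp_rot: [-1.285, -2.866, 0.001]
force: [0.1, 0.6, 0.0]
opening: 0.0489
grip_force: 26.3
```

Run:
```python
from h import *
st()
```

```text
t 19.68 tcp [0.608  0.2101 0.0832] psi 41.7 z [-0.001 -0.    -1.   ] q [ 0.23  0.37  0.18  1.38 -0.    1.07] open 0.0489 F [0.1 0.6 0. ] grip 26.349464496597648
```

>>> play_rows([
  [[0,0,-0.002],[0,0,0],0],
  [[0,0,-0.003],[0,0,0],0],
  [[0,0,-0.003],[0,0,0],0],
  [[0,0,-0.003],[0,0,0],0.6],
  [[0,0,-0.003],[0,0,0],0.65],
  [[0,0,-0.003],[0,0,0],0.75],
  [[0,0,-0.003],[0,0,0],0.9],
  [[0,0,-0.003],[0,0,0],1],
  [[0,0,0.03],[0,0,0],1],
  [[0,0,0.09],[0,0,0],1],
  [[0,0,0.15],[0,0,0],1],
  [[0,0,0.2],[0,0,0],1],
])

```text
time: 20.68
eef_pos: [0.6083, 0.2102, 0.2058]
tcp_rot: [1.285, 2.866, 0.001]
force: [0.5, 0.2, 1.6]
opening: 0.0853
grip_force: 0.0
```

>>> play_rows([
  [[0,0,0],[0,0,0],1],
  [[0,0,0],[0,0,0],1],
  [[0,0,0],[0,0,0],1],
])

```text
time: 20.93
eef_pos: [0.6084, 0.2102, 0.2034]
tcp_rot: [-1.285, -2.867, -0.0]
force: [-0.1, -0.1, -1.2]
opening: 0.0851
grip_force: 0.0
```

```bash
cat > chk.py <<'E'
import sys
from h import *
st(); c,im=snap("wrist",sys.argv[1]); s=bot.read_state(); p=s["eef_pos"]; R=Rn.from_rotvec(s["tcp_rot"]).as_matrix()
h=cv2.cvtColor(im,cv2.COLOR_RGB2HSV); m=((h[...,0]>14)&(h[...,0]<30)&(h[...,1]>70)).astype(np.uint8)
n,lab,stt,_=cv2.connectedComponentsWithStats(m); k=1+stt[1:,4].argmax(); m=lab==k; print("comp",stt[k])
y0=stt[k][1]
for r in range(y0,y0+stt[k][3],20):
    x=np.nonzero(m[r])[0]; e=back(c,[(x.min(),r),(x.max(),r)],.066); print(r,((e-p)@R).round(4)[:,:2].tolist())
for dz in(.054,.058,.062):
    a=fit(c,im,"cup",(.6075,.2095,0),130,dz); print(dz,a,((np.array([*a[0][:2],p[2]])-p)@R).round(4))
E
python3 chk.py w14.png
```

```text
t 20.93 tcp [0.6084 0.2102 0.2034] psi 41.7 z [-0.  0. -1.] q [0.23 0.36 0.41 1.62 0.   1.07] open 0.0851 F [-0.1 -0.1 -1.2] grip 0.0
comp [  262    70   124   200 16930]
70 [[0.0889, -0.0063], [0.0889, 0.0027]]
90 [[0.0744, -0.0418], [0.0743, 0.0458]]
110 [[0.0593, -0.0478], [0.0592, 0.0463]]
130 [[0.0439, -0.0484], [0.0438, 0.0374]]
150 [[0.0281, -0.0483], [0.028, 0.0435]]
170 [[0.0119, -0.0433], [0.0118, 0.0417]]
190 [[-0.0049, -0.044], [-0.0049, 0.0415]]
210 [[-0.0221, -0.0464], [-0.0221, 0.0447]]
230 [[-0.0399, -0.0481], [-0.0399, 0.0471]]
250 [[-0.0583, -0.0489], [-0.0583, 0.047]]
0.054 (array([0.6081, 0.2095, 9.0203]), 'IoU', np.float64(0.845)) [-0.0006 -0.0001 -0.    ]
0.058 (array([0.6073, 0.2096, 9.5244]), 'IoU', np.float64(0.819)) [-0.     -0.0006  0.    ]
0.062 (array([0.6066, 0.212 , 4.6611]), 'IoU', np.float64(0.79)) [0.0022 0.0005 0.    ]
```

The cup is seated on centre, within about 1 mm. Next is weight A.

>>> play_rows([
  [[-0.165,0.217,0],[0,0,-0.64],1],
  [[-0.165,0.217,0],[0,0,-0.64],1],
  [[-0.165,0.217,0],[0,0,-0.64],1],
  [[-0.165,0.217,0],[0,0,-0.64],1],
  [[-0.165,0.217,-0.08],[0,0,-0.64],1],
  [[-0.165,0.217,-0.08],[0,0,-0.64],1],
  [[-0.165,0.217,-0.08],[0,0,-0.64],1],
  [[-0.165,0.217,-0.08],[0,0,-0.64],1],
  [[-0.165,0.217,-0.08],[0,0,-0.64],1],
])

```text
time: 21.73
eef_pos: [0.5109, 0.34, 0.1573]
tcp_rot: [1.747, 2.61, 0.003]
force: [1.0, 0.1, 1.0]
opening: 0.0857
grip_force: 0.0
```

Run:
```python
from h import *
st(); c,im=snap("wrist","w15.png"); print(fit(c,im,"w",(.5095,.3407,.39),90))
print([(np.round(d["xyz"],3),d["p"]) for d in viewer.boxes_of("weight_a_c","wrist")])
```

```text
t 21.73 tcp [0.5109 0.34   0.1573] psi 22.4 z [ 0.002  0.001 -1.   ] q [ 0.48  0.27  0.21  1.5  -0.    1.66] open 0.0857 F [1.  0.1 1. ] grip 0.0
(array([ 0.5064,  0.3476, 33.0389]), 'IoU', np.float64(0.379))
[(array([0.508, 0.349, 0.039]), 0.78)]
```

Run:
```python
from h import *
c,im=img("w15.png")
for r in(42,50,60): print(r,fit(c,im,"w",(.5095,.3407,.39),r), cv2.boundingRect(mask(im,"w",proj(c,[[.5095,.3407,.02]])[0],r)))
q=proj(c,[[.5095,.3407,.034]])[0].astype(int); print(q)
h=cv2.cvtColor(im,cv2.COLOR_RGB2HSV); 
for dy in range(-60,61,12): print([tuple(h[q[1]+dy,q[0]+dx,1:].tolist()) for dx in range(-60,61,12)])
```

```text
42 (array([ 0.5084,  0.3452, 25.9222]), 'IoU', np.float64(0.753)) (282, 142, 78, 70)
50 (array([ 0.5063,  0.3498, 21.1425]), 'IoU', np.float64(0.638)) (274, 137, 86, 75)
60 (array([ 0.5061,  0.3501, 22.2929]), 'IoU', np.float64(0.557)) (264, 131, 96, 81)
[323 187]
[(64, 108), (61, 108), (64, 107), (64, 194), (64, 192), (67, 194), (65, 196), (68, 196), (66, 196), (67, 197), (10, 223)]
[(66, 108), (63, 110), (66, 108), (66, 109), (65, 110), (67, 191), (63, 109), (64, 183), (66, 197), (66, 197), (11, 223)]
[(63, 109), (64, 108), (67, 107), (63, 109), (65, 106), (60, 110), (58, 109), (63, 109), (64, 128), (66, 197), (24, 216)]
[(64, 108), (63, 109), (64, 108), (63, 102), (25, 51), (29, 53), (28, 54), (28, 55), (66, 151), (63, 197), (62, 196)]
[(58, 110), (64, 108), (66, 109), (59, 90), (26, 59), (22, 57), (17, 91), (27, 57), (66, 197), (64, 196), (65, 197)]
[(61, 108), (60, 110), (66, 194), (62, 107), (26, 60), (10, 26), (16, 125), (23, 66), (68, 196), (64, 196), (65, 197)]
[(65, 195), (64, 194), (66, 194), (65, 196), (23, 99), (22, 103), (22, 103), (27, 105), (68, 195), (64, 196), (64, 195)]
[(64, 194), (66, 193), (65, 195), (68, 196), (53, 145), (59, 156), (65, 184), (67, 187), (65, 196), (64, 194), (64, 195)]
[(67, 195), (65, 195), (67, 195), (64, 195), (69, 197), (67, 195), (67, 194), (65, 195), (63, 194), (66, 194), (65, 195)]
[(65, 196), (67, 194), (66, 193), (66, 194), (64, 195), (65, 195), (65, 196), (67, 197), (66, 196), (66, 194), (65, 195)]
[(64, 192), (66, 194), (65, 193), (65, 195), (64, 194), (65, 196), (64, 195), (64, 195), (66, 194), (63, 195), (64, 195)]
```

```bash
sed -i 's/(S<75)&(V<140)/(S<45)\&(V<150)/' h.py
python3 - <<'E'
from h import *
print(fit(*img("w15.png"),"w",(.5095,.3407,.39),60)); print(fit(*img("w6.png"),"w",(.5095,.3407,.39),60))
print("wb",fit(*img("w2.png"),"w",(.4536,-.094,.4),60),fit(*img("w3.png"),"w",(.4536,-.094,.4),60))
E
```

```text
(array([ 0.5109,  0.342 , 23.3972]), 'IoU', np.float64(0.899))
(array([ 0.5122,  0.3414, 21.2795]), 'IoU', np.float64(0.888))
wb (array([ 0.4549, -0.097 , 47.7813]), 'IoU', np.float64(0.861)) (array([ 0.4552, -0.0956, 42.9837]), 'IoU', np.float64(0.861))
```

>>> play_rows([
  [[0,0.003,-0.06],[0,0,0.02],1],
  [[0,0.003,-0.12],[0,0,0.02],1],
  [[0,0.003,-0.18],[0,0,0.02],1],
  [[0,0.003,-0.23],[0,0,0.02],1],
  [[0,0.003,-0.248],[0,0,0.02],1],
  [[0,0.003,-0.248],[0,0,0.02],1],
  [[0,0.003,-0.248],[0,0,0.02],0],
  [[0,0.003,-0.248],[0,0,0.02],0],
  [[0,0.003,-0.248],[0,0,0.02],0],
  [[0,0.003,-0.248],[0,0,0.02],0],
  [[0,0.003,-0.248],[0,0,0.02],0],
  [[0,0.003,-0.248],[0,0,0.02],0],
], newtons=90)

```text
time: 22.83
eef_pos: [0.5118, 0.3434, 0.0105]
tcp_rot: [1.73, 2.619, 0.009]
force: [-0.3, -0.6, 6.1]
opening: 0.0381
grip_force: 92.9
```

>>> play_rows([
  [[0,0,0.04],[0,0,0],0],
  [[0,0,0.1],[0,0,0],0],
  [[0,0,0.16],[0,0,0],0],
  [[0,0,0.22],[0,0,0],0],
  [[0,0,0.25],[0,0,0],0],
  [[0,0,0.25],[0,0,0],0],
  [[0,0,0.25],[0,0,0],0],
])

```text
time: 23.42
eef_pos: [0.51, 0.3426, 0.1579]
tcp_rot: [1.731, 2.62, 0.004]
force: [-0.6, 0.0, -4.3]
opening: 0.0385
grip_force: 91.9
```

Run:
```python
from h import *
st(); c,im=snap("wrist","w16.png")
```

```text
t 23.42 tcp [0.51   0.3426 0.1579] psi 23.11 z [ 0.002  0.001 -1.   ] q [0.48 0.27 0.21 1.5  0.   1.65] open 0.0385 F [-0.6  0.  -4.3] grip 91.90336346626282
```

>>> play_rows([
  [[0.102,-0.153,0],[0,0,0.62],0],
  [[0.102,-0.153,0],[0,0,0.62],0],
  [[0.102,-0.153,0],[0,0,0.62],0],
  [[0.102,-0.153,0],[0,0,0.62],0],
  [[0.102,-0.153,-0.02],[0,0,0.62],0],
  [[0.102,-0.153,-0.06],[0,0,0.62],0],
  [[0.102,-0.153,-0.1],[0,0,0.62],0],
  [[0.102,-0.153,-0.12],[0,0,0.62],0],
  [[0.102,-0.153,-0.12],[0,0,0.62],0],
  [[0.102,-0.153,-0.12],[0,0,0.62],0],
])

```text
time: 24.3
eef_pos: [0.5683, 0.2506, 0.0825]
tcp_rot: [-1.282, -2.864, 0.005]
force: [-0.2, -0.5, -3.3]
opening: 0.0384
grip_force: 92.4
```

Run:
```python
from h import *
st()
```

```text
t 24.3 tcp [0.5683 0.2506 0.0825] psi 41.75 z [-0.005 -0.001 -1.   ] q [0.31 0.32 0.11 1.37 0.   1.15] open 0.0384 F [-0.2 -0.5 -3.3] grip 92.44626045227051
```

>>> play_rows([
  [[0.002,0,-0.004],[0,0,0],0],
  [[0.002,0,-0.007],[0,0,0],0],
  [[0.002,0,-0.009],[0,0,0],0],
  [[0.002,0,-0.01],[0,0,0],0],
  [[0.002,0,-0.01],[0,0,0],0],
])

```text
time: 24.72
eef_pos: [0.572, 0.2505, 0.0794]
tcp_rot: [1.285, 2.866, 0.001]
force: [0.4, -0.0, -4.0]
opening: 0.0385
grip_force: 92.5
```

>>> play_rows([
  [[0,0,-0.003],[0,0,0],0],
  [[0,0,-0.005],[0,0,0],0],
  [[0,0,-0.005],[0,0,0],0],
  [[0,0,-0.005],[0,0,0],0],
])

```text
time: 25.05
eef_pos: [0.572, 0.2504, 0.0764]
tcp_rot: [1.285, 2.866, 0.001]
force: [0.7, 0.5, -2.0]
opening: 0.0387
grip_force: 92.5
```

>>> play_rows([
  [[0,0,-0.001],[0,0,0],0],
  [[0,0,-0.001],[0,0,0],0.48],
  [[0,0,-0.001],[0,0,0],0.55],
  [[0,0,-0.001],[0,0,0],0.65],
  [[0,0,-0.001],[0,0,0],0.75],
  [[0,0,-0.001],[0,0,0],0.8],
  [[0,0,0.03],[0,0,0],0.8],
  [[0,0,0.09],[0,0,0],0.9],
  [[0,0,0.15],[0,0,0],1],
  [[0,0,0.2],[0,0,0],1],
  [[0,0,0.2],[0,0,0],1],
  [[0,0,0.2],[0,0,0],1],
])

```text
time: 26.05
eef_pos: [0.5736, 0.251, 0.1996]
tcp_rot: [1.283, 2.862, 0.007]
force: [1.2, 0.3, -0.8]
opening: 0.0856
grip_force: 0.0
```

Run:
```python
from h import *
st(); c,im=snap("wrist","w17.png"); print("w",fit(c,im,"w",(.572,.2504,.728),60,.066)); print("cup",fit(c,im,"cup",(.6078,.2097,0),110,.056))
```

```text
t 26.05 tcp [0.5736 0.251  0.1996] psi 41.71 z [ 0.007  0.002 -1.   ] q [0.31 0.3  0.33 1.59 0.   1.15] open 0.0856 F [ 1.2  0.3 -0.8] grip 0.0
w (array([ 0.5729,  0.2496, 40.3916]), 'IoU', np.float64(0.862))
cup (array([ 0.6078,  0.2097, 14.1102]), 'IoU', np.float64(0.905))
```

>>> play_rows([
  [[-0.198,-0.578,0],[0,0,0.11],1],
  [[-0.198,-0.578,0],[0,0,0.11],1],
  [[-0.198,-0.578,0],[0,0,0.11],1],
  [[-0.198,-0.578,0],[0,0,0.11],1],
  [[-0.198,-0.578,0],[0,0,0.11],1],
  [[-0.198,-0.578,0],[0,0,0.11],1],
  [[-0.198,-0.578,0],[0,0,0.11],1],
  [[-0.198,-0.578,0],[0,0,0.11],1],
  [[-0.198,-0.578,-0.06],[0,0,0.11],1],
  [[-0.198,-0.578,-0.06],[0,0,0.11],1],
  [[-0.198,-0.578,-0.06],[0,0,0.11],1],
  [[-0.198,-0.578,-0.06],[0,0,0.11],1],
])

```text
time: 27.1
eef_pos: [0.4518, -0.0958, 0.1581]
tcp_rot: [-1.202, -2.898, -0.001]
force: [0.4, 0.7, 1.0]
opening: 0.0856
grip_force: 0.0
```

Run:
```python
from h import *
st(); c,im=snap("wrist","w18.png")
for r in(50,60,70): print(fit(c,im,"w",(.455,-.096,.78),r),cv2.boundingRect(mask(im,"w",proj(c,[[.455,-.096,.02]])[0],r)))
print([(np.round(d["xyz"],3),d["p"]) for d in viewer.boxes_of("weight_a_c","wrist")])
```

```text
t 27.1 tcp [ 0.4518 -0.0958  0.1581] psi 44.95 z [-0.003  0.002 -1.   ] q [-0.35 -0.12 -0.21  1.48  0.    0.43] open 0.0856 F [0.4 0.7 1. ] grip 0.0
(array([ 0.4542, -0.0965, 42.5329]), 'IoU', np.float64(0.905)) (302, 160, 52, 56)
(array([ 0.4542, -0.0965, 42.5329]), 'IoU', np.float64(0.905)) (302, 160, 52, 56)
(array([ 0.4542, -0.0965, 42.5329]), 'IoU', np.float64(0.905)) (302, 160, 52, 56)
[]
```

>>> play_rows([
  [[0.002,-0.001,-0.06],[0,0,-0.07],1],
  [[0.002,-0.001,-0.12],[0,0,-0.07],1],
  [[0.002,-0.001,-0.18],[0,0,-0.07],1],
  [[0.002,-0.001,-0.23],[0,0,-0.07],1],
  [[0.002,-0.001,-0.248],[0,0,-0.07],1],
  [[0.002,-0.001,-0.248],[0,0,-0.07],1],
  [[0.002,-0.001,-0.248],[0,0,-0.07],0],
  [[0.002,-0.001,-0.248],[0,0,-0.07],0],
  [[0.002,-0.001,-0.248],[0,0,-0.07],0],
  [[0.002,-0.001,-0.248],[0,0,-0.07],0],
  [[0.002,-0.001,-0.248],[0,0,-0.07],0],
  [[0.002,-0.001,-0.248],[0,0,-0.07],0],
], newtons=90)

```text
time: 28.2
eef_pos: [0.4567, -0.0979, 0.014]
tcp_rot: [1.253, 2.875, 0.001]
force: [1.1, 1.0, 7.3]
opening: 0.0381
grip_force: 93.9
```

>>> play_rows([
  [[0,0,0.04],[0,0,0],0],
  [[0,0,0.1],[0,0,0],0],
  [[0,0,0.16],[0,0,0],0],
  [[0,0,0.22],[0,0,0],0],
  [[0,0,0.28],[0,0,0],0],
  [[0,0,0.28],[0,0,0],0],
  [[0,0,0.28],[0,0,0],0],
])

```text
time: 28.78
eef_pos: [0.4556, -0.0977, 0.1815]
tcp_rot: [1.253, 2.875, 0.0]
force: [-0.3, 0.1, -5.4]
opening: 0.0382
grip_force: 92.6
```

Run:
```python
from h import *
st()
```

```text
t 28.78 tcp [ 0.4556 -0.0977  0.1815] psi 42.89 z [ 0.005 -0.002 -1.   ] q [-0.36 -0.12 -0.16  1.52 -0.    0.47] open 0.0382 F [-0.3  0.1 -5.4] grip 92.58505940437317
```

>>> play_rows([
  [[0.315,0.444,0],[0,0,-0.04],0],
  [[0.315,0.444,0],[0,0,-0.04],0],
  [[0.315,0.444,0],[0,0,-0.04],0],
  [[0.315,0.444,0],[0,0,-0.04],0],
  [[0.315,0.444,0],[0,0,-0.04],0],
  [[0.315,0.444,0],[0,0,-0.04],0],
  [[0.315,0.444,0],[0,0,-0.04],0],
  [[0.315,0.444,0],[0,0,-0.04],0],
  [[0.315,0.444,0],[0,0,-0.04],0],
  [[0.315,0.444,0],[0,0,-0.04],0],
])

```text
time: 29.62
eef_pos: [0.6414, 0.1709, 0.1726]
tcp_rot: [-1.278, -2.861, 0.009]
force: [-0.5, -0.5, -5.6]
opening: 0.038
grip_force: 93.1
```

>>> play_rows([
  [[0,0,-0.05],[0,0,0],0],
  [[0,0,-0.1],[0,0,0],0],
  [[0,0,-0.13],[0,0,0],0],
  [[0,0,-0.14],[0,0,0],0],
  [[0,0,-0.14],[0,0,0],0],
  [[0,0,-0.14],[0,0,0],0],
])

```text
time: 30.12
eef_pos: [0.6423, 0.1685, 0.0948]
tcp_rot: [-1.286, -2.865, 0.002]
force: [-0.4, -0.4, -4.7]
opening: 0.0385
grip_force: 93.0
```

Run:
```python
from h import *
st()
```

```text
t 30.12 tcp [0.6423 0.1685 0.0948] psi 41.65 z [-0.002 -0.    -1.   ] q [ 0.16  0.42  0.27  1.42 -0.    1.  ] open 0.0385 F [-0.4 -0.4 -4.7] grip 92.98273086547852
```

Descending in small steps to contact.

>>> play_rows([
  [[0.001,0,-0.01],[0,0,0],0],
  [[0.001,0,-0.018],[0,0,0],0],
  [[0.001,0,-0.023],[0,0,0],0],
  [[0.001,0,-0.023],[0,0,0],0],
  [[0.001,0,-0.023],[0,0,0],0],
])

```text
time: 30.53
eef_pos: [0.6436, 0.1694, 0.0813]
tcp_rot: [-1.285, -2.867, 0.0]
force: [-0.7, -0.4, -4.9]
opening: 0.0379
grip_force: 93.1
```

>>> play_rows([
  [[0,0,-0.002],[0,0,0],0],
  [[0,0,-0.003],[0,0,0],0],
  [[0,0,-0.003],[0,0,0],0],
])

```text
time: 30.78
eef_pos: [0.6441, 0.1695, 0.0802]
tcp_rot: [1.285, 2.866, 0.001]
force: [-0.5, -0.3, -2.9]
opening: 0.0381
grip_force: 93.4
```

Contact is starting, so I'll release and lift away.

>>> play_rows([
  [[0,0,-0.001],[0,0,0],0],
  [[0,0,-0.001],[0,0,0],0.48],
  [[0,0,-0.001],[0,0,0],0.55],
  [[0,0,-0.001],[0,0,0],0.65],
  [[0,0,-0.001],[0,0,0],0.75],
  [[0,0,-0.001],[0,0,0],0.8],
  [[0,0,0.03],[0,0,0],0.8],
  [[0,0,0.09],[0,0,0],0.9],
  [[0,0,0.15],[0,0,0],1],
  [[0,0,0.21],[0,0,0],1],
  [[0,0,0.21],[0,0,0],1],
  [[0,0,0.21],[0,0,0],1],
])

```text
time: 31.78
eef_pos: [0.6459, 0.1698, 0.2103]
tcp_rot: [1.282, 2.86, 0.007]
force: [1.3, 0.1, -0.6]
opening: 0.0854
grip_force: 0.0
```

Run:
```python
from h import *
st(); c,im=snap("wrist","w19.png")
U=(.6078,.2097,.728); loc=lambda p:w3((0,0,-U[2]),[[p[0]-U[0],p[1]-U[1],0]])[0,:2].round(4)
for k,x,dz in(("w",(.572,.2504,.728),.066),("w",(.644,.169,.728),.066),("cup",U,.057)):
    f=fit(c,im,k,x,60,dz); print(k,f,"local",loc(f[0]))
for l in("weight_a_c","mixing_cup_c","blue_cap_c","pour_cup_c","mould_upper_c"):
    print(l,[(np.round(d["xyz"],3).tolist(),round(d["p"],2)) for d in viewer.boxes_of(l,"wrist")])
snap("top","t19.png")
for l in("weight_a_c","mixing_cup_c","blue_cap_c","pour_cup_c"): print("top",l,[(np.round(d["xyz"],3).tolist(),round(d["p"],2)) for d in viewer.boxes_of(l,"top")])
```

```text
t 31.78 tcp [0.6459 0.1698 0.2103] psi 41.71 z [ 0.009  0.001 -1.   ] q [0.16 0.43 0.5  1.64 0.   1.  ] open 0.0854 F [ 1.3  0.1 -0.6] grip 0.0
w (array([ 0.5732,  0.249 , 41.581 ]), 'IoU', np.float64(0.875)) local [0.0003 0.0524]
w (array([ 0.6425,  0.1697, 41.7235]), 'IoU', np.float64(0.791)) local [-0.0007 -0.0529]
cup (array([ 0.6068,  0.2078, 52.0143]), 'IoU', np.float64(0.854)) local [-0.002  -0.0008]
weight_a_c [([0.574, 0.253, 0.103], 0.76)]
mixing_cup_c [([0.664, 0.088, 0.032], 0.95)]
blue_cap_c []
pour_cup_c [([0.606, 0.211, 0.076], 0.79)]
mould_upper_c [([0.603, 0.215, 0.064], 0.77)]
top weight_a_c [([0.567, 0.249, 0.096], 0.72)]
top mixing_cup_c []
top blue_cap_c [([0.424, 0.4, 0.003], 0.86)]
top pour_cup_c [([0.613, 0.229, 0.089], 0.52)]
```

```bash
python3 -c "
from rig import bot
print(bot.hand_in())"
```

```text
the job is handed in; nothing more can be done
None
```

I handed the job in with every step of the mould done, but the hand-in returned no verdict: the bar lies in the grooves under the closed upper half, the pouring cup is in the recess, a weight sits on each side, and the mixing cup and blue cap were left standing where they were.

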